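# Load the plate washer's reagent docks

### The job

Load the plate washer's three black docks: pick out the three cartridges with blue caps and set each one, upright and fully down, into the dock whose slot just fits its thickness (thin, medium and thick). Keep the cartridges upright all the way, and leave the yellow-capped spares standing where they are.

Things in the scene. Friction and masses are not known exactly. Their poses are not given: they have to be found in the camera images.
- cart_thin_center (a point): blue-capped white reagent cartridge, the thin one: an upright block 70 mm long (own x) x 16 mm thick (own y) with a 70 mm high body and two blue screw caps on top reaching 80 mm; this point is its centre, 40 mm above its underside; z up. It stands loose on the bench; pinch the body across its thickness, high up (about 50 to 55 mm above its underside) so that the fingertips stay clear of the dock. 50 to 220 g. Turned by half a turn it is the same.
- cart_mid_center (a point): blue-capped white reagent cartridge, the mid one: an upright block 70 mm long (own x) x 28 mm thick (own y) with a 70 mm high body and two blue screw caps on top reaching 80 mm; this point is its centre, 40 mm above its underside; z up. It stands loose on the bench; pinch the body across its thickness, high up (about 50 to 55 mm above its underside) so that the fingertips stay clear of the dock. 50 to 220 g. Turned by half a turn it is the same.
- cart_thick_center (a point): blue-capped white reagent cartridge, the thick one: an upright block 70 mm long (own x) x 40 mm thick (own y) with a 70 mm high body and two blue screw caps on top reaching 80 mm; this point is its centre, 40 mm above its underside; z up. It stands loose on the bench; pinch the body across its thickness, high up (about 50 to 55 mm above its underside) so that the fingertips stay clear of the dock. 50 to 220 g. Turned by half a turn it is the same.
- dock_thin: fixed black dock with a white slot floor, for the thin cartridge: slot 20 mm wide (own y) x 76 mm long (own x), open above; origin at the centre of its underside on the bench, z up. Slot floor 5 mm above the origin, straight walls up to 13 mm, then on all four sides a lead-in that widens by 8 mm a side up to the rim at 21 mm. Over the rim it measures about 98 x 42 mm.
- dock_mid: fixed black dock with a white slot floor, for the mid cartridge: slot 32 mm wide (own y) x 76 mm long (own x), open above; origin at the centre of its underside on the bench, z up. Slot floor 5 mm above the origin, straight walls up to 13 mm, then on all four sides a lead-in that widens by 8 mm a side up to the rim at 21 mm. Over the rim it measures about 98 x 54 mm.
- dock_thick: fixed black dock with a white slot floor, for the thick cartridge: slot 44 mm wide (own y) x 76 mm long (own x), open above; origin at the centre of its underside on the bench, z up. Slot floor 5 mm above the origin, straight walls up to 13 mm, then on all four sides a lead-in that widens by 8 mm a side up to the rim at 21 mm. Over the rim it measures about 98 x 66 mm.
- spare_thin_center (a point): yellow-capped spare cartridge, to be left alone: same shape as the blue-capped one, 70 x 16 mm, 80 mm high with its caps, standing loose; this point is its centre, 40 mm above its underside.
- spare_mid_center (a point): yellow-capped spare cartridge, to be left alone: same shape as the blue-capped one, 70 x 28 mm, 80 mm high with its caps, standing loose; this point is its centre, 40 mm above its underside.

How it is judged:
By the outcome, as a careful person would: the job done as asked, in the order asked, and still so for the second after the job is handed in, with the robot touching nothing.
It also fails if it takes over 96 s, if anything falls off the work surface, if the arm or the gripper's body presses on something with over 40 N, if the wrist force passes 120 N, or if a joint passes its speed limit or range.

### The arm

A 7-joint arm with a two-finger parallel gripper is mounted at the origin on the work surface. World frame = base frame: x ahead of the robot, y to its left, z up, the work surface at z = 0. Lengths are in m, angles in rad, forces in N, time in s.
With the tool pointing down it reaches from about 0.4 to 0.9 m from the base axis. Payload 5.5 kg.
Tool frame: the origin (TCP) lies at the very end of the fingers, on their centre line; the grasp point (between the pads) lies 19 mm behind it; y points along the fingers, z is the direction in which the jaws open and shut, and the axes are right-handed (so a half turn about y gives the same grasp; the last joint's range is limited). The gripper opens to 92 mm and grips with 3 to 60 N. Pads are 19 mm wide; open, the fingers measure 130 mm over their backs; the gripper's body (75 mm by 190 mm) begins 47 mm behind the grasp point.
Start: joints at [-1.012, 0.501, -0.427, 1.55, 0.221, 1.138, -0.21], TCP at [0.189, 0.622, 0.227] pointing down, gripper open.
Joint ranges: [-2.88, 2.88], [-0.31, 2.03], [-1.54, 1.56], [0.2, 2.42], [-1.41, 4.55], [0.19, 2.02], [-2.57, 2.57]. Speed limits (rad/s): [2.57, 2.57, 3.14, 3.14, 3.14, 3.14, 3.14].

### API

Orientations are given as a rotation vector (axis times angle).
In Python, from cell import * gives the robot as it stands.
- The arm moves only by the tool move_arm, never from a script. Its argument "series" is a list that holds one entry, the list of rows, each a list of 7 numbers: the shift along the tool's x, y, z in cm, then the turn, a rotation vector about the tool's x, y, z in degrees, then the opening, from -1 (shut) to 1 (fully open). A call has 1 to 20 rows; each row is the pose to reach, as a shift and turn from the pose commanded when the call began, along the tool's axes at that moment; what a row does not reach only later rows make up. A row lasts 1/12 s, in which the tool goes at most 41.7 mm and 7.16 degrees, less where a joint would pass 70% of its speed; a pose out of reach is approached as far as the arm can. A call with a gripper value outside its range is refused whole. The fingers move at their own pace and stop on an object; "newtons" is the grip in N (left out, the last holds). Time passes only in rows, so rows that repeat a pose let the fingers close. It gives the time, the measured TCP pose, the force and the opening at its end, in the units of the state.
- state(): the state, without advancing time (a new reading comes with each control period).
- read_camera(name): name is "side" or "top"; returns a dict with "color" (480x640x3 uint8, red, green, blue), "intrinsics" (3x3 intrinsics, pixels), "world_from_camera" (4x4, takes a point from camera to world coordinates). Camera axes: x right, y up, looking along -z (the intrinsics and any distortion apply to the point x, -y, -z); pixel columns grow to the right and rows downward; lengths in m; the calibration is good to about 2 mm. A picture is of the moment at which its call begins. There is no depth.
- job_done(): hands the job in, once; it reports no verdict.
The state is a dict: "time": time; "q": joint angles; "qd": joint speeds; "joint_efforts": joint torques, N m; "position": TCP position; "tcp_rot": TCP orientation; "force": force on the tool from outside, world axes, zero at the start; "moment": the same for the moment, N m; "opening": finger opening in m.
Only numpy, scipy, OpenCV 4.12 (cv2) and the standard library are available. Lean on these libraries where they do the work, as an engineer would, in place of code of your own. Each camera call takes 0.05 s, during which the arm holds its last target.

## Working session

There is one attempt and no reset: what is moved stays moved. The work goes in short steps, Python scripts to look and compute and a tool call to move; the robot and the scene stay as the last step left them, time stands still between calls to the robot, and variables do not carry over. Pictures are saved under pics/ and viewed, and the job is handed in when it is done.

Besides the shell and the picture viewer there is one more tool, called after "Emit:" in YAML: its name, and indented under it one key for each argument. move_arm: Moves the arm, as the interface text tells. Its arguments: {"type":"object","properties":{"series":{"type":"array"},"newtons":{"type":"number"}},"required":["series"]}

```bash
mkdir -p pics; ls; python3 - <<'E'
from cell import *
import cv2,numpy as np
for n in("top","side"):
    c=read_camera(n); cv2.imwrite(f"pics/{n}0.png",c["color"][:,:,::-1]); np.savez(f"{n}0.npz",**c)
    print(n,c["intrinsics"],c["world_from_camera"],[k for k in c])
print(state())
E
```

```text
pics
top [[434.72883462   0.         319.93941414]
 [  0.         434.72883462 229.43967023]
 [  0.           0.           1.        ]] [[ 0.01834784  0.99206273 -0.12439815  0.42386346]
 [-0.99959386  0.01548747 -0.02392195 -0.03031309]
 [-0.02180546  0.12478654  0.99194397  0.87793762]
 [ 0.          0.          0.          1.        ]] ['color', 'intrinsics', 'world_from_camera']
side [[472.2845972    0.         324.49677173]
 [  0.         472.2845972  234.25186472]
 [  0.           0.           1.        ]] [[ 0.89657839  0.33051392 -0.2948012   0.2028323 ]
 [-0.44277632  0.65417852 -0.61318805 -0.68402323]
 [-0.00981457  0.68030215  0.73286606  0.83761219]
 [ 0.          0.          0.          1.        ]] ['color', 'intrinsics', 'world_from_camera']
{'time': 0.1, 'q': array([-1.01177828,  0.50176199, -0.42680064,  1.55133672,  0.22077965,
        1.13835538, -0.21027715]), 'qd': array([ 1.23320515e-04, -1.49115695e-03, -2.14095705e-03, -2.09846115e-03,
        9.45536526e-05, -1.49244207e-03,  1.12569886e-03]), 'joint_efforts': array([-9.74618539e-03, -5.67881477e+01, -5.83840370e+00, -2.79913312e+01,
       -6.91545708e-02,  2.42847501e-02,  3.11338761e-05]), 'position': array([0.1893389 , 0.62113289, 0.22578018]), 'tcp_rot': array([-1.5600858 ,  0.2324584 , -0.23193263]), 'force': array([-0.74782467,  0.67575782,  0.25117212]), 'moment': array([-7.80734667e-05,  2.04564849e-02,  2.26619614e-02]), 'opening': 0.09196199006236304}
```

View pics/top0.png

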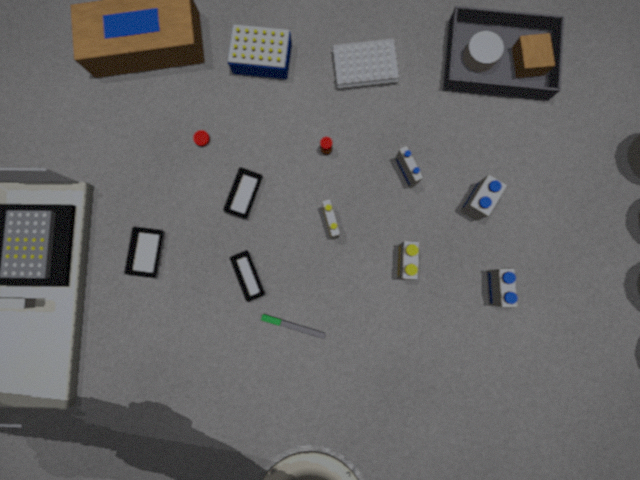

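View pics/side0.png

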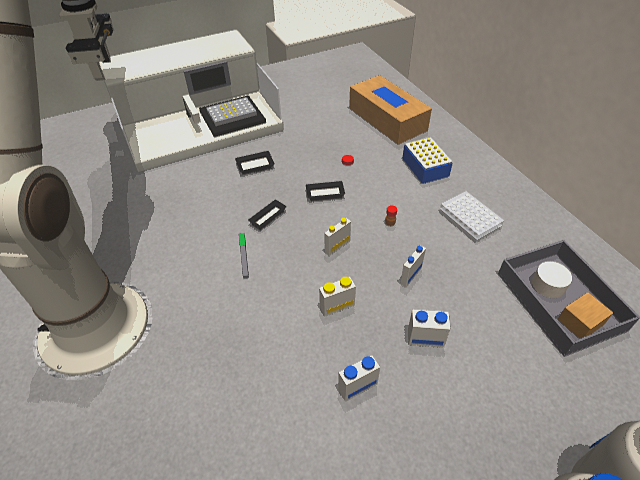

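```bash
cat > h.py <<'E'
import cv2,numpy as np
def load(n):
    d=np.load(n+".npz"); return d["color"],d["intrinsics"],d["world_from_camera"]
def proj(P,K,T):
    P=np.atleast_2d(P); c=(P-T[:3,3])@T[:3,:3]; c=c*[1,-1,-1]
    u=c@K.T; return u[:,:2]/u[:,2:]
def unproj(uv,K,T,z):
    uv=np.atleast_2d(uv); d=np.c_[uv,np.ones(len(uv))]@np.linalg.inv(K).T*[1,-1,-1]
    d=d@T[:3,:3].T; s=(z-T[2,3])/d[:,2]; return T[:3,3]+d*s[:,None]
def crop(im,x0,y0,w,h,s):
    return cv2.resize(im[y0:y0+h,x0:x0+w],None,fx=s,fy=s,interpolation=cv2.INTER_CUBIC)
E
python3 - <<'E'
from h import *
im=load("top0")[0][:,:,::-1]
cv2.imwrite("pics/c1.png",crop(im,115,155,160,150,4))
cv2.imwrite("pics/c2.png",crop(im,385,140,150,180,4)[:600] if 0 else crop(im,385,140,150,149,4))
cv2.imwrite("pics/c3.png",crop(im,385,230,150,90,5))
s=load("side0")[0][:,:,::-1]
cv2.imwrite("pics/c4.png",crop(s,225,140,130,100,6))
cv2.imwrite("pics/c5.png",crop(s,310,235,150,150,4))
E
```

```text
(no output)
```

View pics/c1.png

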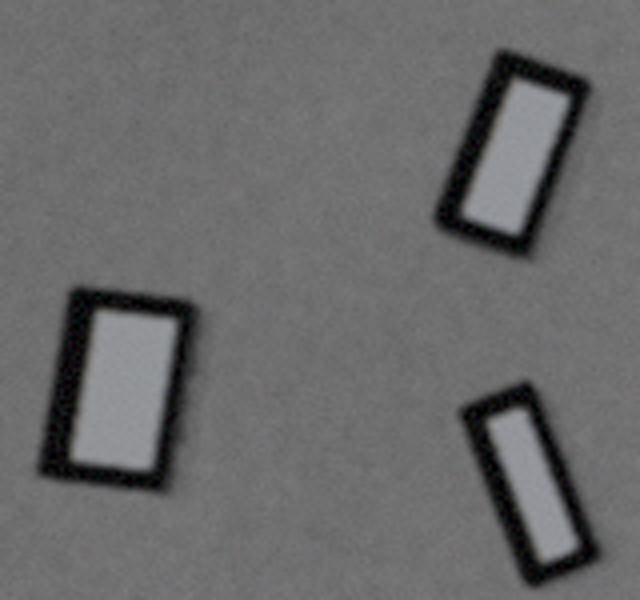

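View pics/c2.png

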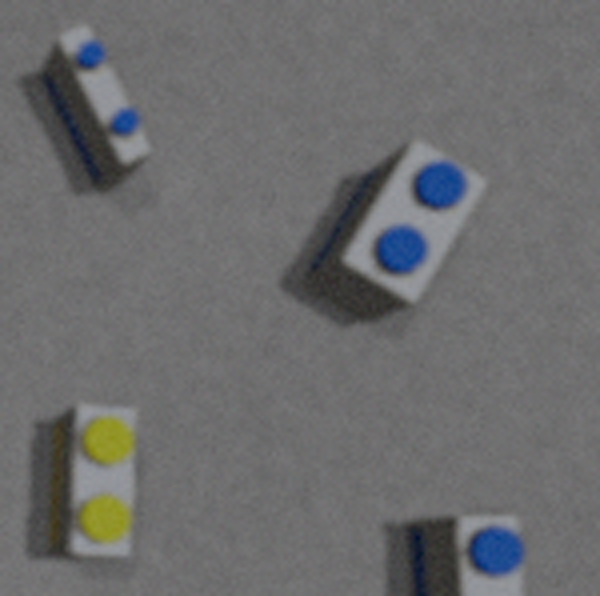

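View pics/c5.png

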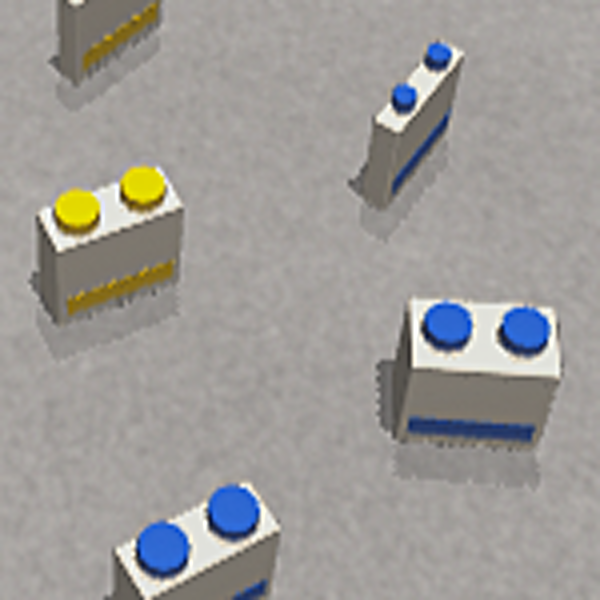

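View pics/c4.png

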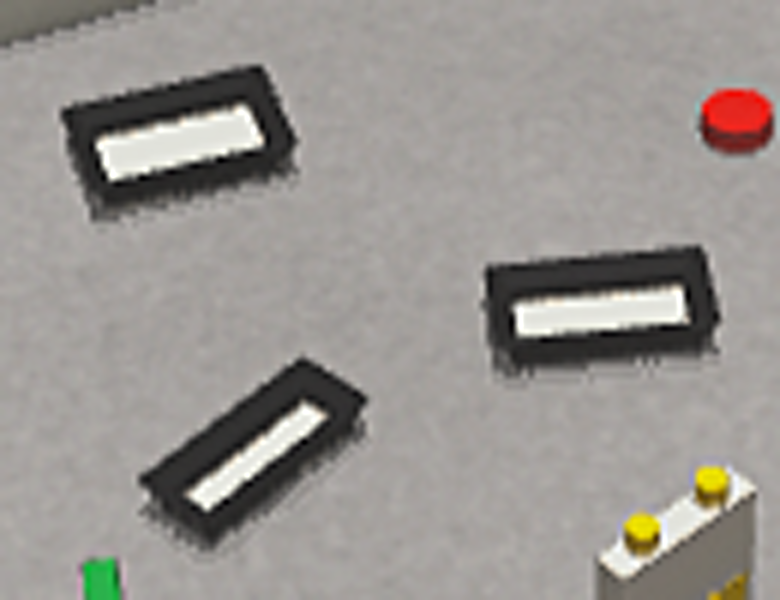

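```bash
cat > meas.py <<'E'
from h import *
from scipy.optimize import minimize
def hullmask(P,K,T,roi,s=8):
    x0,y0,w,h=roi; uv=proj(P,K,T); uv=(uv-[x0,y0]+0.5)*s-0.5
    hl=cv2.convexHull(uv.astype(np.float32))
    m=np.zeros((h*s,w*s),np.float32); cv2.fillConvexPoly(m,np.round(hl*16).astype(np.int32),1,shift=4)
    return cv2.resize(m,(w,h),interpolation=cv2.INTER_AREA)
def box(x,y,a,L,W,z0,z1):
    c,s=np.cos(a),np.sin(a)
    return np.array([[x+c*i*L/2-s*j*W/2,y+s*i*L/2+c*j*W/2,z] for i in(-1,1) for j in(-1,1) for z in(z0,z1)])
def fitdock(view,px,W,r=45):
    im,K,T=load(view); roi=(px[0]-r,px[1]-r,2*r,2*r)
    g=im[roi[1]:roi[1]+2*r,roi[0]:roi[0]+2*r].astype(float).mean(2)
    bg=np.median(g); 
    blk=(g<bg*0.45).astype(np.uint8)
    n,l,st,ce=cv2.connectedComponentsWithStats(blk)
    k=l[r-8:r+8,r-8:r+8]; 
    # component nearest centre with large area
    best=min([i for i in range(1,n) if st[i,4]>150],key=lambda i:np.hypot(*(ce[i]-r)))
    m=(l==best).astype(np.uint8); cs,_=cv2.findContours(m,cv2.RETR_EXTERNAL,cv2.CHAIN_APPROX_NONE)
    M=np.zeros_like(m); cv2.drawContours(M,cs,-1,1,-1); M=M.astype(float)
    p0=unproj(px,K,T,0.015)[0]
    out=None
    for a in np.arange(0,np.pi,np.pi/8):
        f=lambda p:np.abs(hullmask(box(p[0],p[1],p[2],.098,W,0,.021),K,T,roi)-M).sum()
        R=minimize(f,[p0[0],p0[1],a],method="Nelder-Mead",options=dict(initial_simplex=np.array([p0[0],p0[1],a])+np.array([[0,0,0],[.008,0,0],[0,.008,0],[0,0,.3]]),xatol=1e-5,fatol=.01))
        if out is None or R.fun<out.fun: out=R
    return out.x[:2].round(4),round(np.degrees(out.x[2])%180,1),round(out.fun,1),M.sum()
def caps(view,px,r=22,color="b",z=0.075):
    im,K,T=load(view); x0,y0=px[0]-r,px[1]-r
    c=im[y0:y0+2*r,x0:x0+2*r].astype(float)
    d=(c[...,2]-np.maximum(c[...,0],c[...,1])) if color=="b" else np.minimum(c[...,0],c[...,1])-c[...,2]
    bright=c[...,2] if color=="b" else c[...,0]
    m=((d>60)&(bright>110)).astype(np.uint8)
    n,l,st,ce=cv2.connectedComponentsWithStats(m)
    ks=sorted(range(1,n),key=lambda i:-st[i,4])[:2]
    P=unproj(ce[ks]+[x0,y0],K,T,z); v=P[1]-P[0]
    return P.mean(0)[:2].round(4),round(np.degrees(np.arctan2(v[1],v[0]))%180,1),"sep",np.linalg.norm(v).round(4),st[ks,4]
if __name__=="__main__":
    for n,W,t,s in(("thin",.042,(247,276),(267,214)),("mid",.054,(243,193),(325,191)),("thick",.066,(144,252),(255,162))):
        print("dock",n,fitdock("top0",t,W),fitdock("side0",s,W,34))
    for n,t,s,c in(("thin",(410,166),(415,260),"b"),("mid",(504,288),(360,372),"b"),("thick",(487,196),(431,322),"b"),("sthin",(331,218),(340,232),"y"),("smid",(410,260),(338,292),"y")):
        print("cart",n,caps("top0",t,22,c),caps("side0",s,22,c))
E
python3 meas.py; python3 - <<'E'
from cell import *
from scipy.spatial.transform import Rotation as R
print(R.from_rotvec(state()["tcp_rot"]).as_matrix().round(3))
E
```

```text
dock thin (array([0.4386, 0.1324]), np.float64(23.7), np.float64(206.1), np.float64(945.0)) (array([0.4403, 0.1344]), np.float64(30.9), np.float64(166.8), np.float64(542.0))
dock mid (array([0.604 , 0.1489]), np.float64(158.9), np.float64(236.6), np.float64(1174.0)) (array([0.6048, 0.1479]), np.float64(158.5), np.float64(131.5), np.float64(629.0))
dock thick (array([0.4819, 0.3404]), np.float64(174.9), np.float64(300.5), np.float64(1520.0)) (array([0.482 , 0.3433]), np.float64(169.3), np.float64(131.2), np.float64(623.0))
cart thin (array([ 0.6567, -0.182 ]), np.float64(26.0), 'sep', np.float64(0.0361), array([18, 17], dtype=int32)) (array([ 0.6575, -0.1804]), np.float64(26.7), 'sep', np.float64(0.0368), array([22, 21], dtype=int32))
cart mid (array([ 0.424 , -0.3571]), np.float64(2.6), 'sep', np.float64(0.036), array([95, 91], dtype=int32)) (array([ 0.4241, -0.3559]), np.float64(2.8), 'sep', np.float64(0.0361), array([121, 119], dtype=int32))
cart thick (array([ 0.5965, -0.327 ]), np.float64(149.3), 'sep', np.float64(0.0361), array([84, 83], dtype=int32)) (array([ 0.5971, -0.3261]), np.float64(148.8), 'sep', np.float64(0.036), array([94, 93], dtype=int32))
cart sthin (array([ 0.5494, -0.0305]), np.float64(17.1), 'sep', np.float64(0.0359), array([28, 26], dtype=int32)) (array([ 0.5295, -0.0604]), np.float64(83.0), 'sep', np.float64(0.0496), array([59, 29], dtype=int32))
cart smid (array([ 0.4715, -0.1798]), np.float64(177.2), 'sep', np.float64(0.0361), array([105, 100], dtype=int32)) (array([ 0.4717, -0.1797]), np.float64(177.2), 'sep', np.float64(0.0362), array([97, 91], dtype=int32))
[[ 0.957 -0.001  0.291]
 [-0.291 -0.002  0.957]
 [-0.    -1.    -0.002]]
```

```bash
sed -i 's/bg\*0.45/bg*TH/; s/^def fitdock/TH=0.6\ndef fitdock/' meas.py; cat >> meas.py <<'E'
E
python3 meas.py | grep dock; python3 - <<'E'
from meas import *
im,K,T=load("top0"); im=im[:,:,::-1]
v=crop(im,115,155,160,150,4)
for x,y,a,W in((.4390,.133,23.7,.02),(.6043,.1487,158.8,.032),(.482,.341,174.5,.044)):
    a=np.radians(a)
    for L,w,z in((.098,W+.022,.021),(.076,W,.005)):
        P=box(x,y,a,L,w,z,z)[[0,2,6,4]]
        u=((proj(P,K,T)-[115,155]+.5)*4-.5); cv2.polylines(v,[np.round(u).astype(int)],True,(0,0,255) if z>.01 else (0,255,0),1)
cv2.imwrite("pics/o1.png",v)
E
```

```text
dock thin (array([0.4381, 0.1331]), np.float64(24.5), np.float64(149.8), np.float64(1002.0)) (array([0.4381, 0.1326]), np.float64(27.1), np.float64(128.0), np.float64(589.0))
dock mid (array([0.604 , 0.1483]), np.float64(160.6), np.float64(169.9), np.float64(1242.0)) (array([0.6038, 0.1457]), np.float64(158.5), np.float64(101.0), np.float64(668.0))
dock thick (array([0.4814, 0.3421]), np.float64(174.9), np.float64(206.6), np.float64(1615.0)) (array([0.4818, 0.3419]), np.float64(171.4), np.float64(91.3), np.float64(671.0))
```

View pics/o1.png

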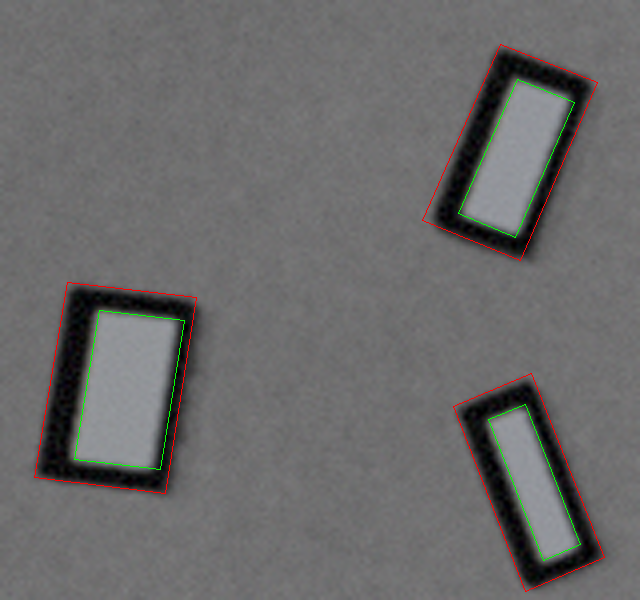

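```bash
cat > fl.py <<'E'
from meas import *
def pm(P,K,T,roi,s=8):
    return hullmask(P,K,T,roi,s)
def q(x,y,a,L,W,z): return box(x,y,a,L,W,z,z)
def soft(view,px,r):
    im,K,T=load(view); x0,y0=px[0]-r,px[1]-r
    g=im[y0:y0+2*r,x0:x0+2*r].astype(float).mean(2)
    return g,K,T,(x0,y0,2*r,2*r)
def fit(obs,W,init):
    D=[]
    for view,px,r in obs:
        g,K,T,roi=soft(view,px,r)
        # region: interior of the rim only
        R=hullmask(q(*init,.088,W+.012,.021),K,T,roi)>.99
        hi=np.percentile(g[R],95) ; lo=np.percentile(g[R],8)
        D.append((np.clip((g-lo)/(hi-lo),0,1.1),K,T,roi,R))
    def f(p):
        e=0
        for I,K,T,roi,R in D:
            m=hullmask(q(*p,.076,W,.005),K,T,roi)*hullmask(q(*p,.076,W,.013),K,T,roi)*hullmask(q(*p,.092,W+.016,.021),K,T,roi)
            m=cv2.GaussianBlur(m,(0,0),.8)
            e+=(((m-I)**2)[R]).sum()
        return e
    i=np.array(init)
    r=minimize(f,i,method="Nelder-Mead",options=dict(initial_simplex=i+np.array([[0,0,0],[.004,0,0],[0,.004,0],[0,0,.1]]),xatol=1e-5,fatol=1e-3))
    return r.x[:2].round(4),round(np.degrees(r.x[2]),1),round(r.fun,2)
for n,W,t,s,i in(("thin",.02,(247,276),(267,214),(.4381,.1328,24.5)),("mid",.032,(243,193),(325,191),(.604,.148,159.5)),("thick",.044,(144,252),(255,162),(.4816,.342,174))):
    i=(i[0],i[1],np.radians(i[2])); a=("top0",t,40); b=("side0",s,34)
    print(n,fit([a],W,i),fit([b],W,i),fit([a,b],W,i))
E
python3 fl.py
```

```text
thin (array([0.4377, 0.1333]), np.float64(23.4), np.float64(9.36)) (array([0.4377, 0.1305]), np.float64(23.6), np.float64(1.84)) (array([0.4376, 0.1328]), np.float64(23.7), np.float64(15.93))
mid (array([0.6045, 0.1483]), np.float64(161.3), np.float64(8.27)) (array([0.604 , 0.1455]), np.float64(161.2), np.float64(2.84)) (array([0.6045, 0.1479]), np.float64(161.3), np.float64(15.98))
thick (array([0.4814, 0.3422]), np.float64(174.0), np.float64(10.65)) (array([0.4815, 0.3388]), np.float64(173.9), np.float64(3.6)) (array([0.4815, 0.3419]), np.float64(173.9), np.float64(19.16))
```

```bash
cat > go.py <<'E'
import sys
from cell import *
import numpy as np
from scipy.spatial.transform import Rotation as R
def go(x,y,z,th,s=None):
    s=s or state(); R0=R.from_rotvec(s["tcp_rot"]); t=np.radians(th)
    zt=np.array([np.cos(t),np.sin(t),0]); yt=np.array([0,0,-1.]); M=np.c_[np.cross(yt,zt),yt,zt]
    d=R0.as_matrix().T@(np.array([x,y,z])-s["position"])*100
    r=np.degrees((R0.inv()*R.from_matrix(M)).as_rotvec())
    print("move",d.round(2),r.round(1),"rows",round(max(np.linalg.norm(d)/4.17,np.linalg.norm(r)/7.16),1))
if __name__=="__main__":
    s=state(); M=R.from_rotvec(s["tcp_rot"]).as_matrix()
    print("t",round(s["time"],2),"p",s["position"].round(4),"th",round(np.degrees(np.arctan2(M[1,2],M[0,2])),1),"tilt",M[2].round(3),"F",s["force"].round(1),"op",round(s["opening"],4),"q",s["q"].round(2))
    for a in sys.argv[1:]: go(*map(float,a.split(",")))
E
python3 go.py .657,-.181,.20,-63.7; python3 - <<'E'
from h import *
im,K,T=load("side0"); it,Kt,Tt=load("top0")
print(proj([.189,.621,.226],K,T), proj([.189,.621,.226],Kt,Tt))
print("front edge side z0",unproj([[138,166],[281,127]],K,T,0))
print("top edges z0/.04",unproj([[68,408],[88,185]],Kt,Tt,0),unproj([[68,408],[88,185]],Kt,Tt,.04))
E
```

```text
t 0.1 p [0.1893 0.6211 0.2258] th 73.1 tilt [-0.    -1.    -0.002] F [-0.7  0.7  0.3] op 0.092 q [-1.01  0.5  -0.43  1.55  0.22  1.14 -0.21]
move [ 68.12   2.69 -63.09] [1.000e-01 1.368e+02 1.000e-01] rows 22.3
[[102.76008144  69.88839167]] [[-120.34658046  438.3850813 ]]
front edge side z0 [[0.18758865 0.4881328  0.        ]
 [0.61953353 0.48002647 0.        ]]
top edges z0/.04 [[0.17364756 0.47815108 0.        ]
 [0.61987679 0.47674366 0.        ]] [[0.18504773 0.45498478 0.04      ]
 [0.61094617 0.45364148 0.04      ]]
```

Emit:
move_arm:
  series:
    - [[0,-4,0,0,0,0,1],[0,-7,0,0,0,0,1],[68.1,-2,-63.1,0,136.8,0,1],[68.1,-2,-63.1,0,136.8,0,1],[68.1,-2,-63.1,0,136.8,0,1],[68.1,-2,-63.1,0,136.8,0,1],[68.1,-2,-63.1,0,136.8,0,1],[68.1,-2,-63.1,0,136.8,0,1],[68.1,-2,-63.1,0,136.8,0,1],[68.1,-2,-63.1,0,136.8,0,1],[68.1,-2,-63.1,0,136.8,0,1],[68.1,-2,-63.1,0,136.8,0,1],[68.1,-2,-63.1,0,136.8,0,1],[68.1,-2,-63.1,0,136.8,0,1],[68.1,-2,-63.1,0,136.8,0,1],[68.1,-2,-63.1,0,136.8,0,1],[68.1,-2,-63.1,0,136.8,0,1],[68.1,-2,-63.1,0,136.8,0,1],[68.1,-2,-63.1,0,136.8,0,1],[68.1,-2,-63.1,0,136.8,0,1]]
  newtons: 20

```text
time: 1.77
position: [0.567, -0.0271, 0.2561]
tcp_rot: [-0.573, 1.886, -1.886]
force: [0.5, 1.8, -0.1]
opening: 0.0919
```

```bash
python3 go.py .657,-.181,.13,-63.7
```

```text
t 1.77 p [ 0.567  -0.0271  0.2561] th -56.2 tilt [ 0. -1. -0.] F [ 0.5  1.8 -0.1] op 0.0919 q [-0.22  0.3   0.27  1.75 -0.09  1.11 -0.9 ]
move [ 1.07 12.61 17.8 ] [0.  7.5 0. ] rows 5.2
```

Emit:
move_arm:
  series:
    - [[1,12.6,17.8,0,7.5,0,1],[1,12.6,17.8,0,7.5,0,1],[1,12.6,17.8,0,7.5,0,1],[1,12.6,17.8,0,7.5,0,1],[1,12.6,17.8,0,7.5,0,1],[1,12.6,17.8,0,7.5,0,1],[1,12.6,17.8,0,7.5,0,1],[1,12.6,17.8,0,7.5,0,1],[1,12.6,17.8,0,7.5,0,1]]

```text
time: 2.52
position: [0.6586, -0.1761, 0.1313]
tcp_rot: [-0.465, 1.962, -1.96]
force: [-0.9, -0.2, -0.2]
opening: 0.0916
```

```bash
python3 go.py .657,-.181,.033,-63.7;python3 - <<'E'
from cell import *
import cv2,numpy as np
from h import crop
for n in("top","side"):
    c=read_camera(n); cv2.imwrite(f"pics/{n}1.png",c["color"][:,:,::-1]); np.savez(f"{n}1.npz",**c)
E
```

```text
t 2.52 p [ 0.6586 -0.1761  0.1313] th -63.3 tilt [-0.001 -1.    -0.001] F [-0.9 -0.2 -0.2] op 0.0916 q [ 0.02  0.63  0.29  1.56 -0.21  0.98 -0.73]
move [0.38 9.83 0.38] [ 0.   0.4 -0.1] rows 2.4
```

View pics/side1.png

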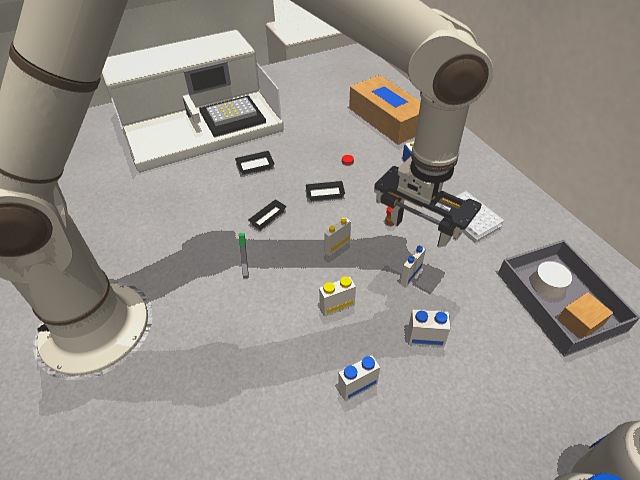

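Emit:
move_arm:
  series:
    - [[0.3,4,0.4,0,0.4,0,1],[0.3,8,0.4,0,0.4,0,1],[0.3,9.8,0.4,0,0.4,0,0.4],[0.3,9.8,0.4,0,0.4,0,0],[0.3,9.8,0.4,0,0.4,0,-0.2],[0.3,9.8,0.4,0,0.4,0,-0.2],[0.3,9.8,0.4,0,0.4,0,-0.2],[0.3,9.8,0.4,0,0.4,0,-0.2]]

```text
time: 3.28
position: [0.6592, -0.1833, 0.0351]
tcp_rot: [-0.455, 1.964, -1.967]
force: [0.1, -0.1, 1.4]
opening: 0.0568
```

```bash
python3 go.py .657,-.181,.033,-63.7;python3 - <<'E'
from cell import *
import cv2,numpy as np
from h import *
v=[]
for n in("top","side"):
    c=read_camera(n); np.savez(f"{n}2.npz",**c)
    v.append(crop(c["color"][:,:,::-1],*((370,125,80,80) if n=="top" else (375,210,80,80)),5))
cv2.imwrite("pics/s2.png",np.hstack(v))
E
```

```text
t 3.28 p [ 0.6592 -0.1833  0.0351] th -63.7 tilt [-0.003 -1.     0.003] F [ 0.1 -0.1  1.4] op 0.0568 q [ 0.05  0.75  0.26  1.6  -0.24  0.82 -0.7 ]
move [ 0.09  0.2  -0.3 ] [-0.1 -0.  -0.2] rows 0.1
```

View pics/s2.png

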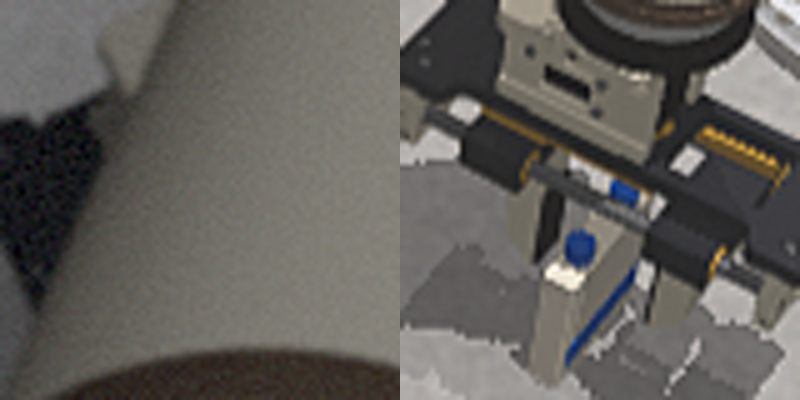

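Emit:
move_arm:
  series:
    - [[0.1,0.1,-0.3,0,0,0,-0.3],[0.1,0.1,-0.3,0,0,0,-0.4],[0.1,0.1,-0.3,0,0,0,-0.5],[0.1,0.1,-0.3,0,0,0,-0.55],[0.1,0.1,-0.3,0,0,0,-0.6],[0.1,0.1,-0.3,0,0,0,-0.65],[0.1,0.1,-0.3,0,0,0,-0.75],[0.1,0.1,-0.3,0,0,0,-0.8],[0.1,0.1,-0.3,0,0,0,-0.8],[0.1,0.1,-0.3,0,0,0,-0.8],[0.1,0.1,-0.3,0,0,0,-0.8]]

```text
time: 4.3
position: [0.655, -0.1809, 0.0313]
tcp_rot: [-0.459, 1.967, -1.967]
force: [0.7, 0.3, -0.4]
opening: 0.0163
```

```bash
python3 go.py;python3 - <<'E'
from cell import *
import cv2,numpy as np
from h import *
c=read_camera("side"); np.savez("side3.npz",**c)
cv2.imwrite("pics/s3.png",crop(c["color"][:,:,::-1],375,210,80,80,6))
E
```

```text
t 4.3 p [ 0.655  -0.1809  0.0313] th -63.8 tilt [ 0. -1. -0.] F [ 0.7  0.3 -0.4] op 0.0163 q [ 0.05  0.75  0.26  1.61 -0.24  0.81 -0.7 ]
```

View pics/s3.png

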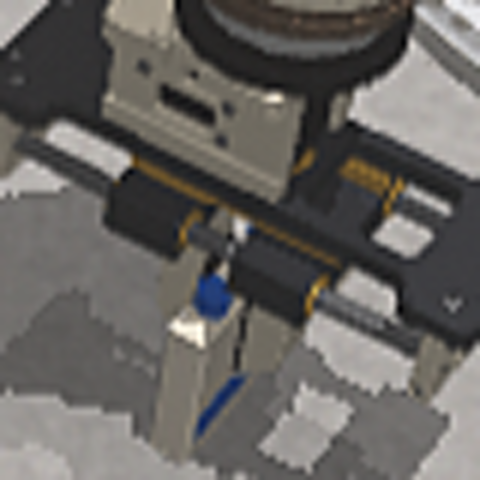

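```bash
python3 go.py .655,-.181,.18,-63.8 .4362,.1312,.18,-66.3
```

```text
t 4.35 p [ 0.655  -0.1809  0.0313] th -63.8 tilt [ 0. -1. -0.] F [-0.1 -1.1 -0.9] op 0.0157 q [ 0.05  0.75  0.26  1.61 -0.24  0.81 -0.7 ]
move [ 1.000e-02 -1.487e+01  1.000e-02] [0. 0. 0.] rows 3.6
move [  5.83 -14.87 -37.67] [0.  2.5 0. ] rows 9.8
```

Emit:
move_arm:
  series:
    - [[0,-1,0,0,0,0,-0.8],[0,-4,0,0,0,0,-0.8],[0,-8,0,0,0,0,-0.8],[0,-12,0,0,0,0,-0.8],[0.3,-14.9,-2,0,0,0,-0.8],[0.8,-14.9,-5,0,0.5,0,-0.8],[1.4,-14.9,-9,0,1,0,-0.8],[2,-14.9,-13,0,1.2,0,-0.8],[2.6,-14.9,-17,0,1.5,0,-0.8],[3.2,-14.9,-21,0,1.8,0,-0.8],[3.9,-14.9,-25,0,2,0,-0.8],[4.5,-14.9,-29,0,2.2,0,-0.8],[5,-14.9,-33,0,2.5,0,-0.8],[5.5,-14.9,-36,0,2.5,0,-0.8],[5.8,-14.9,-37.7,0,2.5,0,-0.8],[5.8,-14.9,-37.7,0,2.5,0,-0.8],[5.8,-14.9,-37.7,0,2.5,0,-0.8],[5.8,-14.9,-37.7,0,2.5,0,-0.8]]

```text
time: 5.85
position: [0.4371, 0.1309, 0.181]
tcp_rot: [-0.417, 1.993, -1.993]
force: [0.1, -0.5, -1.6]
opening: 0.0157
```

```bash
python3 go.py .4362,.1312,.065,-66.3;python3 - <<'E'
from cell import *
import cv2,numpy as np
c=read_camera("side"); np.savez("side4.npz",**c); cv2.imwrite("pics/s4.png",c["color"][:,:,::-1])
E
```

```text
t 5.85 p [0.4371 0.1309 0.181 ] th -66.3 tilt [-0.001 -1.     0.   ] F [ 0.1 -0.5 -1.6] op 0.0157 q [-0.54  0.18  0.21  2.08 -0.05  0.88 -1.46]
move [ 0.09 11.6  -0.07] [-0.  -0.  -0.1] rows 2.8
```

View pics/s4.png

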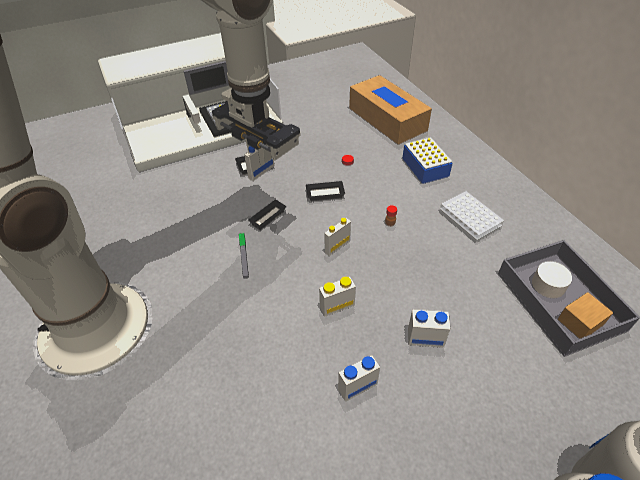

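Emit:
move_arm:
  series:
    - [[0,3,0,0,0,0,-0.8],[0,7,0,0,0,0,-0.8],[0.1,10,-0.1,0,0,0,-0.8],[0.1,11.6,-0.1,0,0,0,-0.8],[0.1,11.6,-0.1,0,0,0,-0.8],[0.1,11.6,-0.1,0,0,0,-0.8],[0.1,11.6,-0.1,0,0,0,-0.8]]

```text
time: 6.48
position: [0.4365, 0.1316, 0.0653]
tcp_rot: [-0.416, 1.993, -1.994]
force: [0.3, 0.2, 0.2]
opening: 0.0157
```

```bash
python3 go.py .4362,.1312,.0365,-66.3;python3 - <<'E'
from cell import *
import cv2,numpy as np
from h import *
v=[]
for n in("top","side"):
    c=read_camera(n); np.savez(f"{n}5.npz",**c)
    v.append(crop(c["color"][:,:,::-1],*((205,235,80,80) if n=="top" else (230,165,80,80)),5))
cv2.imwrite("pics/s5.png",np.hstack(v))
E
```

```text
t 6.48 p [0.4365 0.1316 0.0653] th -66.4 tilt [-0.002 -1.     0.   ] F [0.3 0.2 0.2] op 0.0157 q [-0.51  0.38  0.18  2.16 -0.12  0.6  -1.4 ]
move [0.05 2.88 0.02] [-0.  -0.1 -0.1] rows 0.7
```

View pics/s5.png

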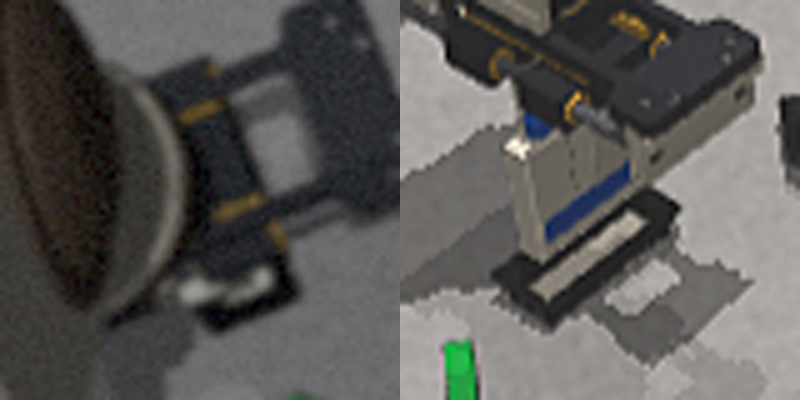

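```bash
python3 - <<'E'
from meas import *
im,K,T=load("side5")
P=box(.4381,.1324,np.radians(23.6),.07,.016,.034,.104)
u=proj(P,K,T); print(((u-[230,165]+.5)*5-.5+[400,0]).round(0)[::2])
v=cv2.imread("pics/s5.png")
for p in (u-[230,165]+.5)*5-.5+[400,0]: cv2.circle(v,tuple(int(t) for t in p),3,(0,0,255),-1)
for x,y in((.4377,.132),):
  for p in (proj(box(x,y,np.radians(23.6),.076,.02,.005,.005),K,T)-[230,165]+.5)*5-.5+[400,0]: cv2.circle(v,tuple(int(t) for t in p),3,(0,255,0),-1)
cv2.imwrite("pics/o5.png",v[:,400:])
E
```

```text
[[544. 262.]
 [521. 247.]
 [645. 185.]
 [622. 171.]]
```

View pics/o5.png

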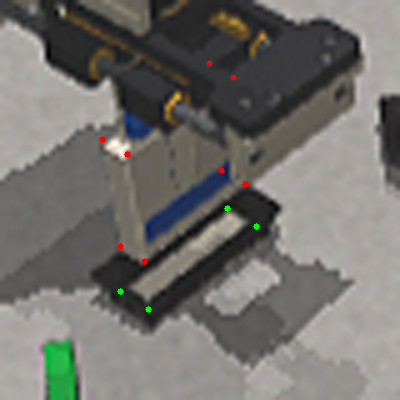

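Emit:
move_arm:
  series:
    - [[0.1,0.8,0.1,0,0,0,-0.8],[0.1,1.4,0.1,0,0,0,-0.8],[0.1,2,0.1,0,0,0,-0.8],[0.1,2.4,0.1,0,0,0,-0.8],[0.1,2.7,0.1,0,0,0,-0.8],[0.1,2.9,0.1,0,0,0,-0.8],[0.1,2.9,0.1,0,0,0,-0.8],[0.1,2.9,0.1,0,0,0,-0.8]]

```text
time: 7.25
position: [0.4395, 0.1329, 0.0375]
tcp_rot: [-0.409, 1.991, -1.988]
force: [3.5, 2.0, 14.2]
opening: 0.0158
```

```bash
python3 go.py .4362,.1312,.0365,-66.3;python3 - <<'E'
from cell import *
import cv2,numpy as np
from h import *
v=[]
for n in("top","side"):
    c=read_camera(n); np.savez(f"{n}6.npz",**c)
    v.append(crop(c["color"][:,:,::-1],*((205,235,80,80) if n=="top" else (230,165,80,80)),5))
cv2.imwrite("pics/s6.png",np.hstack(v))
E
```

```text
t 7.25 p [0.4395 0.1329 0.0375] th -66.3 tilt [-0.01 -1.    0.  ] F [ 3.5  2.  14.2] op 0.0158 q [-0.5   0.44  0.17  2.17 -0.14  0.53 -1.38]
move [0.37 0.1  0.03] [-0.   0.  -0.5] rows 0.1
```

View pics/s6.png

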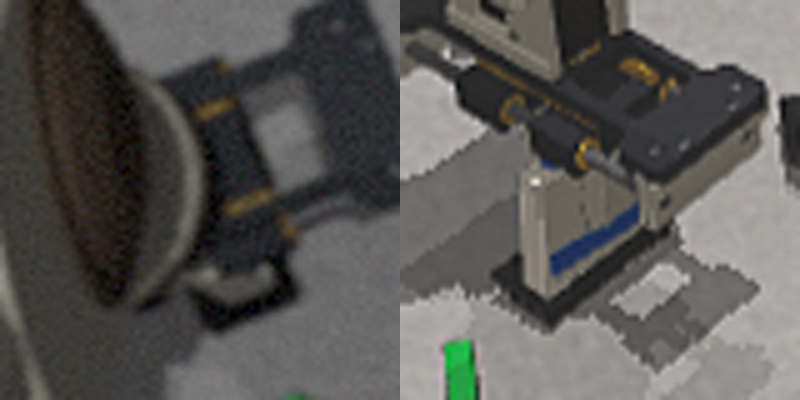

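Emit:
move_arm:
  series:
    - [[-0.2,0,0,0,0,0,-0.8],[-0.4,0,0,0,0,0,-0.8],[-0.4,0,0,0,0,0,-0.8],[-0.4,0,0,0,0,0,-0.8],[-0.4,0,0,0,0,0,-0.8]]

```text
time: 7.77
position: [0.4398, 0.133, 0.0373]
tcp_rot: [-0.416, 1.993, -1.991]
force: [-5.2, -1.0, 25.6]
opening: 0.0158
```

```bash
python3 go.py .4362,.1312,.0365,-66.3
```

```text
t 7.77 p [0.4398 0.133  0.0373] th -66.3 tilt [-0.003 -1.    -0.   ] F [-5.2 -1.  25.6] op 0.0158 q [-0.5   0.44  0.17  2.17 -0.14  0.54 -1.38]
move [0.4  0.08 0.03] [ 0.   0.  -0.2] rows 0.1
```

Emit:
move_arm:
  series:
    - [[-0.2,-0.1,0,0,0,0,-0.8],[-0.2,-0.1,0,0,0,0,-0.5],[-0.2,-0.1,0,0,0,0,-0.3],[-0.2,-0.1,0,0,0,0,0],[-0.2,-0.1,0,0,0,0,0],[-0.2,-0.1,0,0,0,0,0]]

```text
time: 8.27
position: [0.4398, 0.1332, 0.036]
tcp_rot: [-0.42, 1.993, -1.993]
force: [0.3, 0.6, -0.4]
opening: 0.0437
```

```bash
python3 go.py .44,.133,.16,-66.3; python3 - <<'E'
from cell import *
import cv2,numpy as np
from meas import *
c=read_camera("side"); np.savez("side7.npz",**c)
v=crop(c["color"][:,:,::-1],230,165,80,80,7); w=v.copy()
for z,col in((.005,(0,0,255)),(.013,(0,255,0))):
  for p in (proj(box(.440,.133,np.radians(23.6),.07,.016,z,z+.07),c["intrinsics"],c["world_from_camera"])-[230,165]+.5)*7-.5: cv2.circle(w,tuple(int(t) for t in p),3,col,-1)
cv2.imwrite("pics/s7.png",w)
E
```

```text
t 8.27 p [0.4398 0.1332 0.036 ] th -66.3 tilt [ 0.001 -1.    -0.   ] F [ 0.3  0.6 -0.4] op 0.0437 q [-0.5   0.45  0.17  2.16 -0.14  0.54 -1.38]
move [-1.00e-02 -1.24e+01  3.00e-02] [0. 0. 0.] rows 3.0
```

View pics/s7.png

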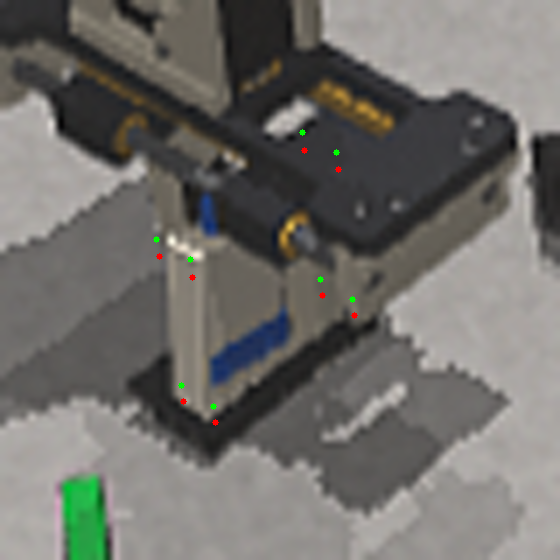

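Emit:
move_arm:
  series:
    - [[0,-2,0,0,0,0,0],[0,-5,0,0,0,0,0],[0,-9,0,0,0,0,0],[0,-12.4,0,0,0,0,0],[0,-13,15,0,10,0,0],[0,-13,15,0,10,0,0],[0,-13,15,0,10,0,0],[0,-13,15,0,10,0,0],[0,-13,15,0,10,0,0]]

```text
time: 9.07
position: [0.5026, -0.0108, 0.1671]
tcp_rot: [-0.241, 2.094, -2.101]
force: [0.2, -0.9, -0.3]
opening: 0.0455
```

```bash
cat > look.py <<'E'
import sys
from cell import *
from meas import *
# look.py tag x0top y0top x0side y0side size scale
tag=sys.argv[1]; a=list(map(int,sys.argv[2:]))
v=[]
for n,o in(("top",0),("side",2)):
    c=read_camera(n); np.savez(f"{n}{tag}.npz",**c)
    v.append(crop(c["color"][:,:,::-1],a[o],a[o+1],a[4],a[4],a[5]))
cv2.imwrite(f"pics/l{tag}.png",np.hstack(v))
E
python3 look.py 8 205 235 220 155 80 5; python3 go.py .424,-.3565,.13,-87.3
python3 -c "
from meas import *
for z in (.08,.085): print(caps('top8',(247,276),20,'b',z),caps('side8',(263,200),20,'b',z))"
```

```text
t 9.17 p [ 0.5004 -0.0052  0.1661] th -76.4 tilt [ 0.001 -1.     0.   ] F [-0.1  1.1 -0.5] op 0.046 q [-0.33  0.29  0.33  2.   -0.12  0.87 -1.26]
move [15.66  3.62 32.36] [-0.  10.9  0. ] rows 8.7Traceback (most recent call last):
  File "<string>", line 3, in <module>
    for z in (.08,.085): print(caps('top8',(247,276),20,'b',z),caps('side8',(263,200),20,'b',z))
                               ~~~~^^^^^^^^^^^^^^^^^^^^^^^^^^^
  File "meas.py", line 38, in caps
    P=unproj(ce[ks]+[x0,y0],K,T,z); v=P[1]-P[0]
                                      ~^^^
IndexError: index 1 is out of bounds for axis 0 with size 0
```

View pics/l8.png

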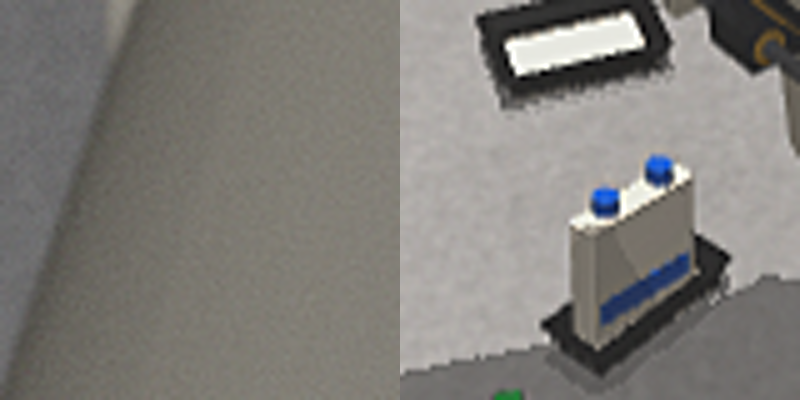

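Emit:
move_arm:
  series:
    - [[15.7,0,32.4,0,10.9,0,1],[15.7,0,32.4,0,10.9,0,1],[15.7,0,32.4,0,10.9,0,1],[15.7,0,32.4,0,10.9,0,1],[15.7,0,32.4,0,10.9,0,1],[15.7,0,32.4,0,10.9,0,1],[15.7,0,32.4,0,10.9,0,1],[15.7,0,32.4,0,10.9,0,1],[15.7,0,32.4,0,10.9,0,1],[15.7,3.6,32.4,0,10.9,0,1],[15.7,3.6,32.4,0,10.9,0,1],[15.7,3.6,32.4,0,10.9,0,1],[15.7,3.6,32.4,0,10.9,0,1],[15.7,3.6,32.4,0,10.9,0,1]]

```text
time: 10.33
position: [0.4264, -0.3547, 0.1314]
tcp_rot: [-0.056, 2.194, -2.194]
force: [-0.3, -0.5, -0.2]
opening: 0.0919
```

```bash
python3 look.py 9 205 235 220 155 80 5; python3 go.py .424,-.3565,.033,-87.3
python3 -c "
from meas import *
for z in (.08,.088): print(caps('top9',(247,276),20,'b',z),caps('side9',(267,195),20,'b',z))"
```

```text
t 10.43 p [ 0.4263 -0.3553  0.1316] th -87.0 tilt [-0.002 -1.     0.001] F [0.5 0.6 0.5] op 0.0916 q [ 0.26  0.45  0.48  1.9  -0.27  0.85 -0.63]
move [0.25 9.86 0.1 ] [-0.   0.3 -0.1] rows 2.4
(array([0.4431, 0.1366]), np.float64(22.3), 'sep', np.float64(0.0357), array([23, 21], dtype=int32)) (array([0.4454, 0.141 ]), np.float64(19.1), 'sep', np.float64(0.032), array([16, 14], dtype=int32))
(array([0.4429, 0.135 ]), np.float64(22.3), 'sep', np.float64(0.0354), array([23, 21], dtype=int32)) (array([0.4428, 0.1323]), np.float64(19.1), 'sep', np.float64(0.0316), array([16, 14], dtype=int32))
```

View pics/l9.png

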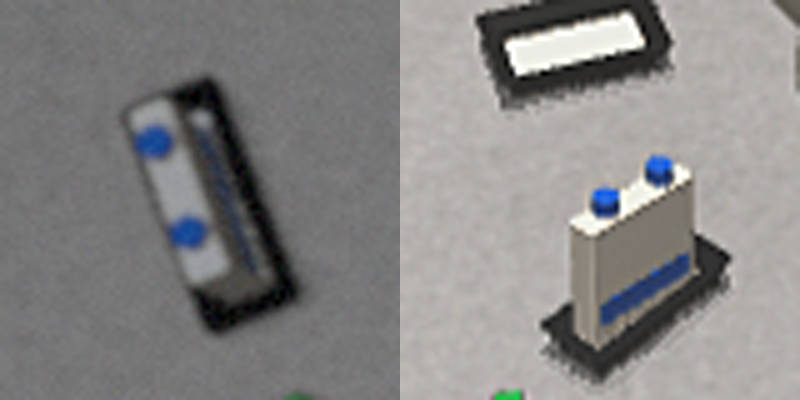

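```bash
cat > tri.py <<'E'
from meas import *
from scipy.optimize import least_squares
def blobs(view,px,r):
    im,K,T=load(view); x0,y0=px[0]-r,px[1]-r
    c=im[y0:y0+2*r,x0:x0+2*r].astype(float)
    w=np.clip(c[...,2]-np.maximum(c[...,0],c[...,1])-15,0,None)*(c[...,2]>95 if view[0]=="t" else c[...,2]>150)
    m=(w>0).astype(np.uint8); n,l,st,ce=cv2.connectedComponentsWithStats(m)
    ks=sorted(range(1,n),key=lambda i:-w[l==i].sum())[:2]
    yy,xx=np.mgrid[:2*r,:2*r]; o=[]
    for k in ks:
        ww=w*(l==k); o.append([(xx*ww).sum()/ww.sum()+x0,(yy*ww).sum()/ww.sum()+y0])
    return np.array(o),K,T
def tri(tag1,p1,tag2,p2,r=16):
    a,K1,T1=blobs(tag1,p1,r); b,K2,T2=blobs(tag2,p2,r)
    best=None
    for o in([0,1],[1,0]):
        P=[]; e=0
        for i in range(2):
            f=lambda X:np.r_[proj(X,K1,T1)[0]-a[i],proj(X,K2,T2)[0]-b[o[i]]]
            s=least_squares(f,unproj(a[i],K1,T1,.08)[0],x_scale=.01); P.append(s.x); e+=s.cost
        if best is None or e<best[0]: best=(e,np.array(P))
    return best
if __name__=="__main__":
    for n,t,s in(("thin",(247,273),(266,191)),("thick",(487,196),(431,320))):
        e,P=tri("top9",t,"side9",s,); v=P[1]-P[0]; print(n,e.round(2),P.round(4).tolist(),P.mean(0).round(4),np.linalg.norm(v).round(4))
    for n,t,s in(("thin",(410,166),(415,256)),("mid",(504,288),(360,368)),("thick",(487,196),(431,320))):
        e,P=tri("top0",t,"side0",s,); v=P[1]-P[0]; print(n,e.round(2),P.round(4).tolist(),P.mean(0).round(4),np.linalg.norm(v).round(4))
E
python3 tri.py
```

```text
thin 0.12 [[0.4597, 0.1428, 0.0832], [0.427, 0.128, 0.088]] [0.4433 0.1354 0.0856] 0.0362
thick 0.0 [[0.581, -0.3173, 0.0765], [0.6118, -0.3361, 0.0768]] [ 0.5964 -0.3267  0.0766] 0.036
thin 0.0 [[0.6724, -0.1737, 0.0773], [0.6402, -0.1899, 0.0767]] [ 0.6563 -0.1818  0.077 ] 0.036
mid 0.02 [[0.4059, -0.3575, 0.0771], [0.442, -0.3559, 0.0771]] [ 0.4239 -0.3567  0.0771] 0.0361
thick 0.0 [[0.5811, -0.3173, 0.0766], [0.6118, -0.3361, 0.0769]] [ 0.5964 -0.3267  0.0767] 0.036
```

```bash
python3 - <<'E'
from tri import *
e,P=tri("top9",(247,273),"side9",(266,191))
far,near=P; a=np.radians(23.6); u=np.array([np.cos(a),np.sin(a),0])
v=far-near; yaw=np.degrees(np.arctan2(v[1],v[0])); pit=np.arctan2(v[2],np.hypot(v[0],v[1])); print(yaw,np.degrees(pit))
a=np.radians(yaw);u=np.array([np.cos(a),np.sin(a),0])
ex=u*np.cos(pit)+np.array([0,0,np.sin(pit)]); ez=-u*np.sin(pit)+np.array([0,0,np.cos(pit)]); ey=np.cross(ez,ex)
B=P.mean(0)-.077*ez; print("base centre",B.round(4),"ends",(B+.035*ex).round(4),(B-.035*ex).round(4))
rel=B-[.4377,.132,.005]; print("rel along/across",(rel@[np.cos(a),np.sin(a),0]).round(4),(rel@[-np.sin(a),np.cos(a),0]).round(4))
vv=[]
for n,o in(("top9",(205,235)),("side9",(230,155))):
    im,K,T=load(n); w=crop(im[:,:,::-1],*o,80,80,5)
    pts=np.array([B+i*.035*ex+j*.008*ey+k*.07*ez for i,j in((-1,-1),(-1,1),(1,1),(1,-1)) for k in(0,1)])
    q=np.round((proj(pts,K,T)-o+.5)*5-.5).astype(int)
    cv2.polylines(w,[q[::2]],True,(0,0,255)); cv2.polylines(w,[q[1::2]],True,(0,0,255))
    for i in range(4): cv2.line(w,tuple(map(int,q[2*i])),tuple(map(int,q[2*i+1])),(0,0,255))
    vv.append(w)
cv2.imwrite("pics/o9.png",np.hstack(vv))
E
```

```text
24.330705227989935 -7.654705439765977
base centre [0.434  0.1312 0.0093] ends [0.4656 0.1455 0.0047] [0.4024 0.1169 0.014 ]
rel along/across -0.0037 0.0008
```

View pics/o9.png

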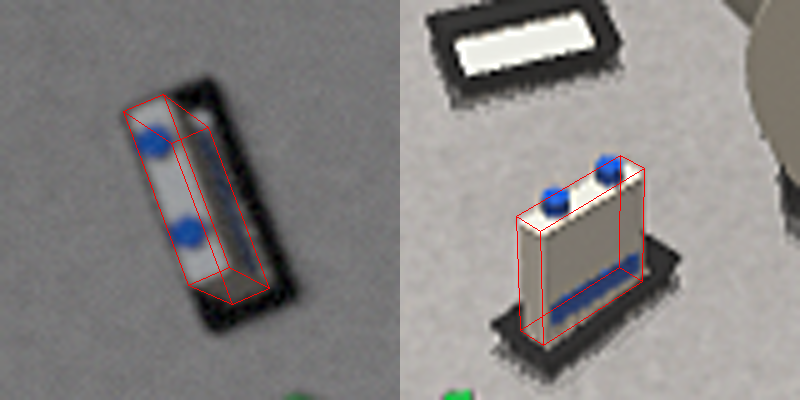

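```bash
python3 - <<'E'
from h import *
for n,o in(("top9",(222,248)),("side9",(240,178))):
    im=load(n)[0][:,:,::-1]; cv2.imwrite(f"pics/z_{n}.png",crop(im,*o,50,50,12))
E
```

```text
(no output)
```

View pics/z_top9.png

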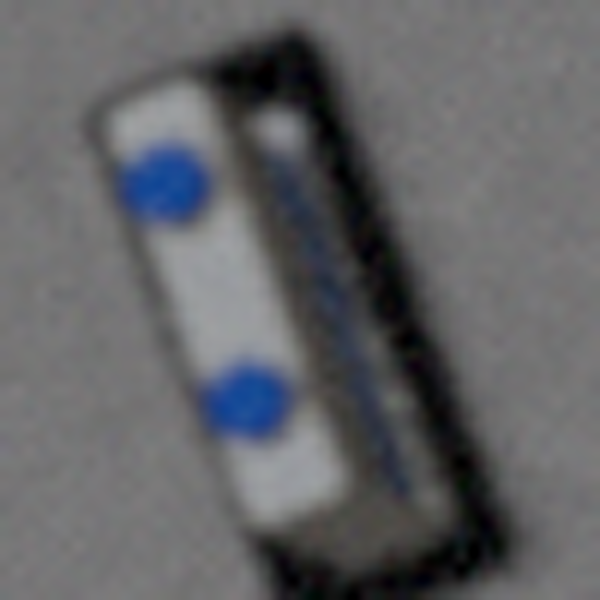

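View pics/z_side9.png

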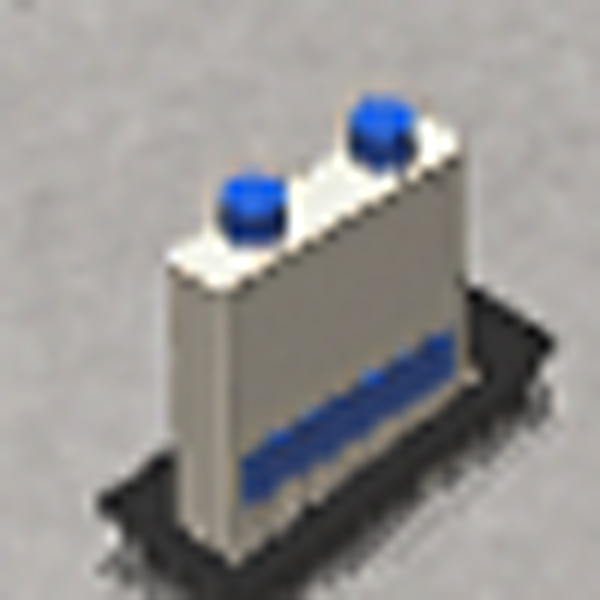

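```bash
python3 - <<'E'
from h import *
from scipy.optimize import least_squares
from scipy.spatial.transform import Rotation as R
S=[((-35,-8,70),(228,288)),((-35,8,70),(168,258)),((35,-8,70),(465,152)),((-35,-8,0),(235,562)),((-18,0,80),(253,190)),((18,0,80),(382,113))]
Tp=[((35,8,70),(105,128)),((35,-8,70),(208,86)),((-35,-8,70),(348,490)),((-35,8,70),(258,527)),((18,0,80),(167,184)),((-18,0,80),(248,400))]
D=[]
for n,o,L in(("side9",(240,178),S),("top9",(222,248),Tp)):
    im,K,T=load(n); D.append((K,T,np.array([l[0] for l in L])/1e3,(np.array([l[1] for l in L])+.5)/12-.5+o))
def f(p,w=0):
    M=R.from_euler("ZYX",p[3:]).as_matrix()
    return np.concatenate([(proj(X@M.T+p[:3],K,T)-uv).ravel() for K,T,X,uv in D])
for mask in (0,):
    r=least_squares(f,[.437,.132,.005,.41,0,0],x_scale=[.01]*3+[.1]*3,loss="soft_l1",f_scale=.5)
    print(r.x[:3].round(4),np.degrees(r.x[3:]).round(1)); print(f(r.x).reshape(-1,2).round(1).tolist())
M=R.from_euler("ZYX",r.x[3:]).as_matrix()
print((np.array([[-.035,0,0],[.035,0,0]])@M.T+r.x[:3]).round(4))
E
```

```text
[0.4328 0.125  0.0071] [24.8  9.9 -3.4]
[[-0.7, -0.2], [-0.5, -0.3], [0.1, -0.5], [-0.3, 1.1], [-0.2, 0.2], [-0.3, 0.7], [0.1, -0.7], [-0.7, -0.8], [0.6, -0.3], [0.1, 0.3], [0.1, -0.0], [0.0, -0.2]]
[[0.4015 0.1106 0.0132]
 [0.4641 0.1395 0.0011]]
```

```bash
python3 go.py .440,.1335,.17,-66
```

```text
t 10.43 p [ 0.4263 -0.3553  0.1316] th -87.0 tilt [-0.002 -1.     0.001] F [0.5 0.6 0.5] op 0.0916 q [ 0.26  0.45  0.48  1.9  -0.27  0.85 -0.63]
move [ -3.9   -3.86 -48.74] [ -0.1 -21.   -0.1] rows 11.8
```

Emit:
move_arm:
  series:
    - [[0,-4,0,0,0,0,0],[-3.9,-4,-48.7,0,-21,0,0],[-3.9,-4,-48.7,0,-21,0,0],[-3.9,-4,-48.7,0,-21,0,0],[-3.9,-4,-48.7,0,-21,0,0],[-3.9,-4,-48.7,0,-21,0,0],[-3.9,-4,-48.7,0,-21,0,0],[-3.9,-4,-48.7,0,-21,0,0],[-3.9,-4,-48.7,0,-21,0,0],[-3.9,-4,-48.7,0,-21,0,0],[-3.9,-4,-48.7,0,-21,0,0],[-3.9,-4,-48.7,0,-21,0,0],[-3.9,-4,-48.7,0,-21,0,0],[-3.9,-4,-48.7,0,-21,0,0],[-3.9,-4,-48.7,0,-21,0,0],[-3.9,-4,-48.7,0,-21,0,0],[-3.9,-4,-48.7,0,-21,0,0]]
  newtons: 30

```text
time: 11.85
position: [0.4398, 0.1311, 0.1707]
tcp_rot: [-0.418, 1.993, -1.993]
force: [-0.7, -0.6, -0.6]
opening: 0.0462
```

```bash
python3 go.py .440,.1335,.040,-66
```

```text
t 11.85 p [0.4398 0.1311 0.1707] th -66.3 tilt [-0. -1.  0.] F [-0.7 -0.6 -0.6] op 0.0462 q [-0.49  0.2   0.16  2.08 -0.04  0.86 -1.46]
move [-0.11 13.07 -0.22] [-0.  -0.3 -0. ] rows 3.1
```

Emit:
move_arm:
  series:
    - [[-0.1,4,-0.1,0,0,0,0],[-0.1,8,-0.1,0,0,0,0],[-0.1,11,-0.1,0,0,0,0],[-0.1,13,-0.1,0,0,0,0],[-0.1,13,-0.1,0,0,0,0],[-0.1,13,-0.1,0,0,0,0],[-0.1,13,-0.1,0,0,0,0],[-0.1,13,-0.1,0,0,0,0]]

```text
time: 12.52
position: [0.4418, 0.1336, 0.042]
tcp_rot: [-0.416, 1.992, -1.991]
force: [0.9, 0.0, -0.4]
opening: 0.0459
```

```bash
python3 go.py .440,.1335,.040,-66
```

```text
t 12.52 p [0.4418 0.1336 0.042 ] th -66.2 tilt [-0.003 -1.     0.   ] F [ 0.9  0.  -0.4] op 0.0459 q [-0.46  0.43  0.13  2.16 -0.1   0.55 -1.41]
move [ 0.17  0.2  -0.06] [-0.  -0.2 -0.2] rows 0.1
```

Close, then lift 8 mm and level by 8° about the jaw axis.

Emit:
move_arm:
  series:
    - [[0,0.2,0,0,0,0,-0.3],[0,0.2,0,0,0,0,-0.5],[0,0.2,0,0,0,0,-0.7],[0,0.2,0,0,0,0,-0.8],[0,0.2,0,0,0,0,-0.8],[0,0.2,0,0,0,0,-0.8],[0,0.2,0,0,0,0,-0.8],[0,-0.4,0,0,0,0,-0.8],[0,-0.8,0,0,0,2,-0.8],[0,-1.2,0,0,0,5,-0.8],[0,-1.2,0,0,0,8,-0.8],[0,-1.2,0,0,0,8,-0.8],[0,-1.2,0,0,0,8,-0.8]]

```text
time: 13.6
position: [0.4393, 0.1332, 0.0525]
tcp_rot: [-0.275, 1.965, -1.908]
force: [0.7, -0.4, -1.1]
opening: 0.016
```

```bash
python3 go.py ; python3 look.py 10 222 248 240 170 50 8
```

```text
t 13.6 p [0.4393 0.1332 0.0525] th -66.2 tilt [-0.137 -0.991 -0.   ] F [ 0.7 -0.4 -1.1] op 0.016 q [-0.44  0.35  0.11  2.27 -0.13  0.38 -1.38]
```

View pics/l10.png

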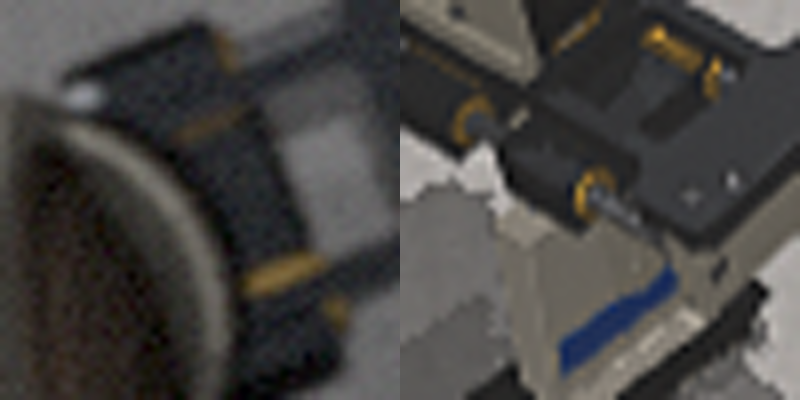

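```bash
cat > ov.py <<'E'
import sys
from meas import *
def ov(tag,x,y,z,yaw,W,o,sz,s,out):
    im,K,T=load(tag); w=crop(im[:,:,::-1],*o,sz,sz,s); a=np.radians(yaw)
    q=np.round((proj(box(x,y,a,.07,W,z,z+.07),K,T)-o+.5)*s-.5).astype(int)
    for i,j in((0,2),(2,6),(6,4),(4,0),(1,3),(3,7),(7,5),(5,1),(0,1),(2,3),(4,5),(6,7)):
        cv2.line(w,tuple(map(int,q[i])),tuple(map(int,q[j])),(0,0,255))
    cv2.imwrite(out,w)
E
python3 -c "
from ov import *
ov('side10',.4377,.1325,.021,23.6,.016,(235,170),60,10,'pics/o10.png')"
```

```text
(no output)
```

View pics/o10.png

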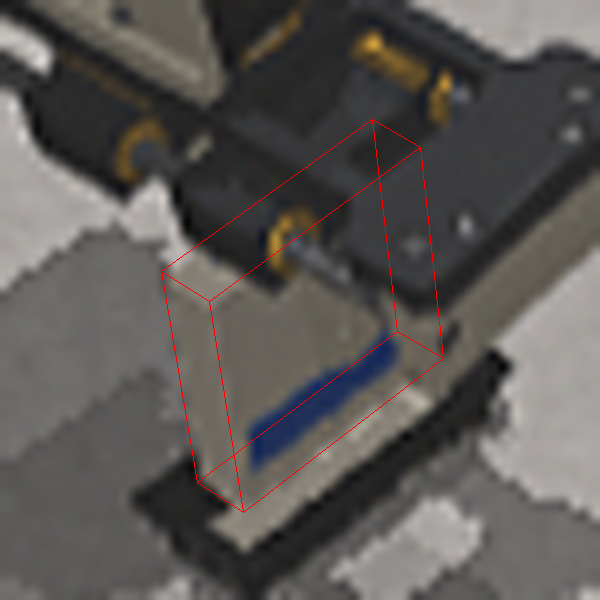

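```bash
cat > ws.py <<'E'
import sys
from cell import *
import numpy as np
from scipy.spatial.transform import Rotation as R
s=state(); M=R.from_rotvec(s["tcp_rot"]); print("t",round(s["time"],2),s["position"].round(4),s["force"].round(1),s["moment"].round(2))
for a in sys.argv[1:]: print((M.inv().apply(np.array(list(map(float,a.split(","))))/10)).round(2),"cm for mm",a)
E
python3 ws.py 0.5,-1.5,-10 0.5,-1.5,-13 0.5,-1.5,-16
```

```text
t 13.7 [0.4409 0.1339 0.0527] [ 0.7  0.5 -0.3] [-0.17  0.3   0.02]
[0.15 0.99 0.16] cm for mm 0.5,-1.5,-10
[0.2  1.29 0.16] cm for mm 0.5,-1.5,-13
[0.24 1.58 0.16] cm for mm 0.5,-1.5,-16
```

Emit:
move_arm:
  series:
    - [[0.05,0.3,0.16,0,0,0,-0.8],[0.1,0.6,0.16,0,0,0,-0.8],[0.15,1,0.16,0,0,0,-0.8],[0.2,1.3,0.16,0,0,0,-0.8],[0.2,1.3,0.16,0,0,0,-0.8],[0.2,1.3,0.16,0,0,0,-0.8]]

```text
time: 14.2
position: [0.4403, 0.1319, 0.0387]
tcp_rot: [-0.275, 1.965, -1.908]
force: [0.1, 0.3, 0.0]
opening: 0.0156
```

```bash
python3 ws.py 0,0,-3 1,0,-4; python3 look.py 11 222 248 240 170 50 8; python3 -c "
from ov import *
ov('side11',.4385,.131,.0085,23.6,.016,(235,170),60,10,'pics/o11.png')"
```

```text
t 14.2 [0.4403 0.1319 0.0387] [0.1 0.3 0. ] [-0.09  0.32 -0.03]
[0.04 0.3  0.  ] cm for mm 0,0,-3
[-0.04  0.41  0.04] cm for mm 1,0,-4
```

View pics/o11.png

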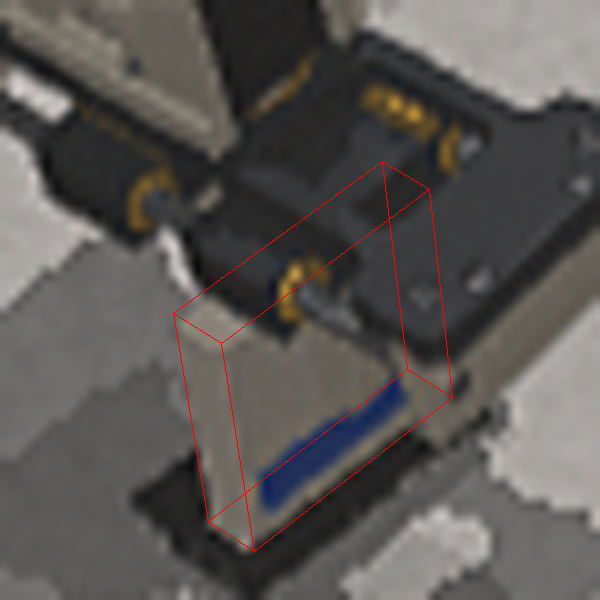

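Emit:
move_arm:
  series:
    - [[0,0.1,0,0,0,0,-0.8],[0,0.2,0,0,0,0,-0.8],[0,0.3,0,0,0,0,-0.8],[0,0.3,0,0,0,0,-0.8],[0,0.3,0,0,0,0,-0.8]]

```text
time: 14.72
position: [0.441, 0.1322, 0.0362]
tcp_rot: [-0.273, 1.964, -1.907]
force: [-1.4, 0.8, -1.1]
opening: 0.0157
```

```bash
python3 ws.py 0,0,-3 1,0,-4
```

```text
t 14.72 [0.441  0.1322 0.0362] [-1.4  0.8 -1.1] [-0.13  0.32  0.01]
[0.04 0.3  0.  ] cm for mm 0,0,-3
[-0.03  0.41  0.04] cm for mm 1,0,-4
```

Emit:
move_arm:
  series:
    - [[0,0.1,0,0,0,0,-0.8],[0,0.2,0,0,0,0,-0.8],[0,0.2,0,0,0,0,-0.8],[0,0.2,0,0,0,0,-0.8]]

```text
time: 15.05
position: [0.4418, 0.1325, 0.0349]
tcp_rot: [-0.272, 1.964, -1.906]
force: [-2.0, -0.9, 8.3]
opening: 0.0156
```

```bash
python3 ws.py 0,0,-3 1,0,-4
```

```text
t 15.05 [0.4418 0.1325 0.0349] [-2.  -0.9  8.3] [-0.24  0.73  0.03]
[0.04 0.3  0.  ] cm for mm 0,0,-3
[-0.03  0.41  0.04] cm for mm 1,0,-4
```

Emit:
move_arm:
  series:
    - [[0,0,0,0,0,0,-0.6],[0,0,0,0,0,0,-0.3],[0,0,0,0,0,0,0],[0,0,0,0,0,0,0],[0,0,0,0,0,0,0],[0,-3,0,0,0,0,0],[0,-7,0,0,0,0,0],[0,-11,0,0,0,0,0],[0,-14,0,0,0,-4,0],[0,-14,15,0,0,-8,0.2],[0,-14,25,0,0,-8,0.5],[0,-14,25,0,0,-8,1],[0,-14,25,0,0,-8,1],[0,-14,25,0,0,-8,1],[0,-14,25,0,0,-8,1],[0,-14,25,0,0,-8,1]]

```text
time: 16.38
position: [0.5267, -0.1142, 0.1735]
tcp_rot: [-0.409, 1.991, -2.004]
force: [0.3, -1.8, -0.0]
opening: 0.088
```

```bash
python3 look.py 12 205 235 220 155 80 5; python3 go.py .424,-.3565,.13,-87.3
```

```text
t 16.48 p [ 0.5244 -0.1066  0.1725] th -66.4 tilt [ 0.001 -1.     0.   ] F [0.2 1.2 0.2] op 0.0909 q [-0.11  0.34  0.32  1.91 -0.13  0.91 -0.89]
move [19.19  4.27 18.89] [-0.  20.9  0.1] rows 6.5
```

View pics/l12.png

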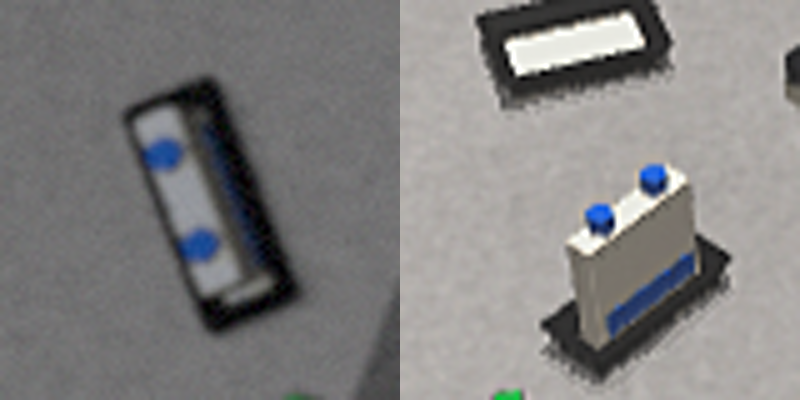

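```bash
python3 -c "
from tri import *
e,P=tri('top12',(243,275),'side12',(265,194)); print(e.round(2),P.round(4).tolist(),P.mean(0).round(4))
from ov import *
ov('side12',.4385,.131,.005,23.6,.016,(235,170),60,10,'pics/o12.png')"
```

```text
0.07 [[0.4222, 0.1248, 0.0818], [0.4552, 0.1395, 0.0816]] [0.4387 0.1321 0.0817]
```

View pics/o12.png

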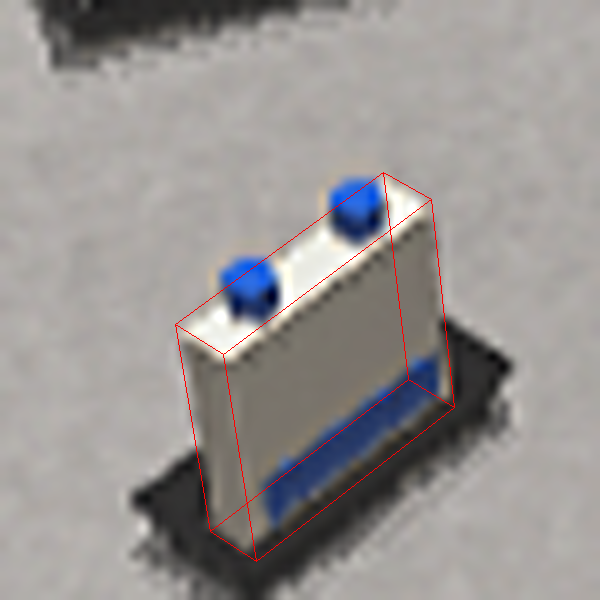

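Emit:
move_arm:
  series:
    - [[19.2,0,18.9,0,20.9,0,1],[19.2,0,18.9,0,20.9,0,1],[19.2,0,18.9,0,20.9,0,1],[19.2,0,18.9,0,20.9,0,1],[19.2,0,18.9,0,20.9,0,1],[19.2,0,18.9,0,20.9,0,1],[19.2,0,18.9,0,20.9,0,1],[19.2,4.2,18.9,0,20.9,0,1],[19.2,4.2,18.9,0,20.9,0,1],[19.2,4.2,18.9,0,20.9,0,1],[19.2,4.2,18.9,0,20.9,0,1],[19.2,4.2,18.9,0,20.9,0,1]]

```text
time: 17.48
position: [0.427, -0.3538, 0.1324]
tcp_rot: [-0.057, 2.193, -2.194]
force: [-0.0, -0.5, 0.1]
opening: 0.0918
```

```bash
python3 go.py .424,-.3565,.033,-87.3
```

```text
t 17.48 p [ 0.427  -0.3538  0.1324] th -86.9 tilt [-0.002 -1.     0.001] F [-0.  -0.5  0.1] op 0.0918 q [ 0.28  0.44  0.46  1.9  -0.26  0.85 -0.65]
move [0.33 9.94 0.24] [-0.   0.4 -0.1] rows 2.4
```

Emit:
move_arm:
  series:
    - [[0.3,4,0.2,0,0.4,0,1],[0.3,8,0.2,0,0.4,0,1],[0.3,9.9,0.2,0,0.4,0,0.6],[0.3,9.9,0.2,0,0.4,0,0.3],[0.3,9.9,0.2,0,0.4,0,0.2],[0.3,9.9,0.2,0,0.4,0,0.2],[0.3,9.9,0.2,0,0.4,0,0.2],[0.3,9.9,0.2,0,0.4,0,0.2]]

```text
time: 18.15
position: [0.424, -0.3577, 0.034]
tcp_rot: [-0.046, 2.195, -2.199]
force: [-0.2, -0.4, -0.2]
opening: 0.0571
```

```bash
python3 go.py .424,-.3565,.033,-87.3;  python3 look.py 13 464 248 320 325 80 5
```

```text
t 18.15 p [ 0.424  -0.3577  0.034 ] th -87.4 tilt [-0.003 -1.     0.002] F [-0.2 -0.4 -0.2] op 0.0571 q [ 0.35  0.6   0.39  1.94 -0.35  0.66 -0.57]
move [-0.    0.1  -0.12] [-0.1 -0.1 -0.2] rows 0.0
```

View pics/l13.png

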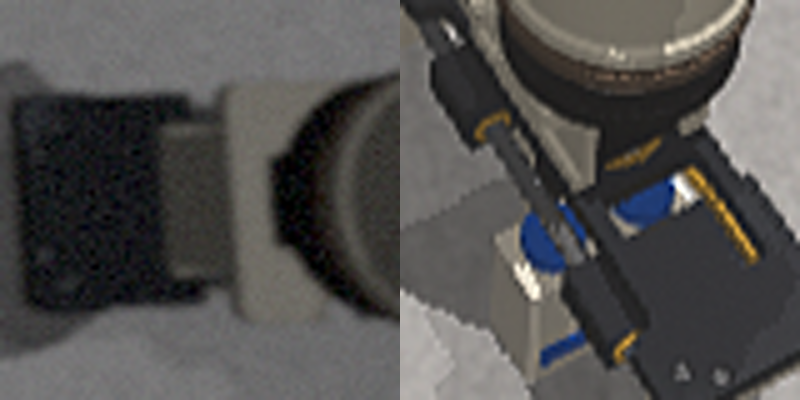

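Well centred. Close, lift.

Emit:
move_arm:
  series:
    - [[0,0.1,-0.1,0,0,0,0],[0,0.1,-0.1,0,0,0,-0.2],[0,0.1,-0.1,0,0,0,-0.4],[0,0.1,-0.1,0,0,0,-0.5],[0,0.1,-0.1,0,0,0,-0.5],[0,0.1,-0.1,0,0,0,-0.5],[0,0.1,-0.1,0,0,0,-0.5],[0,0.1,-0.1,0,0,0,-0.5]]
  newtons: 35

```text
time: 18.92
position: [0.4223, -0.3559, 0.0308]
tcp_rot: [-0.049, 2.199, -2.199]
force: [-0.1, -0.1, -0.6]
opening: 0.028
```

```bash
python3 go.py .424,-.3565,.19,-87.3 .6043,.147,.19,-108.7 
```

```text
t 18.92 p [ 0.4223 -0.3559  0.0308] th -87.5 tilt [ 0. -1. -0.] F [-0.1 -0.1 -0.6] op 0.028 q [ 0.35  0.6   0.39  1.95 -0.36  0.66 -0.57]
move [ -0.17 -15.92   0.07] [ 0.  -0.2  0. ] rows 3.8
move [-20.4  -15.92 -49.44] [-0.  21.2  0. ] rows 13.4
```

Emit:
move_arm:
  series:
    - [[0,-1,0,0,0,0,-0.5],[0,-4,0,0,0,0,-0.5],[0,-8,0,0,0,0,-0.5],[0,-12,0,0,0,0,-0.5],[0,-15.9,0,0,0,0,-0.5],[-0.8,-15.9,-2,0,1,0,-0.5],[-2,-15.9,-5,0,2,0,-0.5],[-3.7,-15.9,-9,0,4,0,-0.5],[-5.4,-15.9,-13,0,6,0,-0.5],[-7,-15.9,-17,0,7,0,-0.5],[-8.6,-15.9,-21,0,9,0,-0.5],[-10.3,-15.9,-25,0,11,0,-0.5],[-12,-15.9,-29,0,12,0,-0.5],[-13.5,-15.9,-33,0,14,0,-0.5],[-15.2,-15.9,-37,0,16,0,-0.5],[-16.8,-15.9,-41,0,18,0,-0.5],[-18.5,-15.9,-45,0,20,0,-0.5],[-19.8,-15.9,-48,0,21.2,0,-0.5],[-20.2,-15.9,-49.4,0,21.2,0,-0.5],[-20.2,-15.9,-49.4,0,21.2,0,-0.5]]

```text
time: 20.58
position: [0.6024, 0.1554, 0.19]
tcp_rot: [-0.326, -2.054, 2.047]
force: [-0.5, 0.6, -2.3]
opening: 0.0279
```

```bash
python3 go.py .6027,.1475,.066,-108.7
```

```text
t 20.58 p [0.6024 0.1554 0.19  ] th -108.1 tilt [ 0.001 -1.    -0.004] F [-0.5  0.6 -2.3] op 0.0279 q [-0.57  0.47  0.37  1.68 -0.2   1.02 -2.02]
move [-0.29 12.39  0.78] [0.2 0.6 0.1] rows 3.0
```

Emit:
move_arm:
  series:
    - [[0,3,0,0,0.3,0,-0.5],[0,6,0,0,0.3,0,-0.5],[0,6,0,0,0.3,0,-0.5],[0,6,0,0,0.3,0,-0.5],[0,6,0,0,0.3,0,-0.5],[0,6,0,0,0.3,0,-0.5]]

```text
time: 21.08
position: [0.6038, 0.1464, 0.1322]
tcp_rot: [-0.345, -2.044, 2.042]
force: [0.9, -0.1, -0.2]
opening: 0.0276
```

```bash
python3 go.py .6027,.1475,.061,-108.7
```

```text
t 21.08 p [0.6038 0.1464 0.1322] th -109.0 tilt [-0.003 -1.    -0.002] F [ 0.9 -0.1 -0.2] op 0.0276 q [-0.54  0.54  0.35  1.73 -0.23  0.91 -2.  ]
move [ 0.16  7.12 -0.06] [ 0.1 -0.3 -0.2] rows 1.7
```

Emit:
move_arm:
  series:
    - [[0.1,3,0,0,-0.2,0,-0.5],[0.1,5,0,0,-0.2,0,-0.5],[0.1,7.1,0,0,-0.2,0,-0.5],[0.1,7.1,0,0,-0.2,0,-0.5],[0.1,7.1,0,0,-0.2,0,-0.5],[0.1,7.1,0,0,-0.2,0,-0.5],[0.1,7.1,0,0,-0.2,0,-0.5]]

```text
time: 21.67
position: [0.6032, 0.1472, 0.0612]
tcp_rot: [-0.342, -2.047, 2.044]
force: [-0.6, -0.7, -1.1]
opening: 0.0281
```

```bash
python3 go.py .6027,.1475,.0358,-108.7;  python3 look.py 14 203 153 285 130 80 5; python3 -c "
from ov import *
ov('side14',.604,.147,.030,161.3,.028,(290,140),60,10,'pics/o14.png')"
```

```text
t 21.67 p [0.6032 0.1472 0.0612] th -108.8 tilt [-0.003 -1.    -0.002] F [-0.6 -0.7 -1.1] op 0.0281 q [-0.52  0.63  0.32  1.77 -0.27  0.78 -1.97]
move [ 0.06  2.54 -0.  ] [ 0.1 -0.1 -0.2] rows 0.6
```

View pics/o14.png

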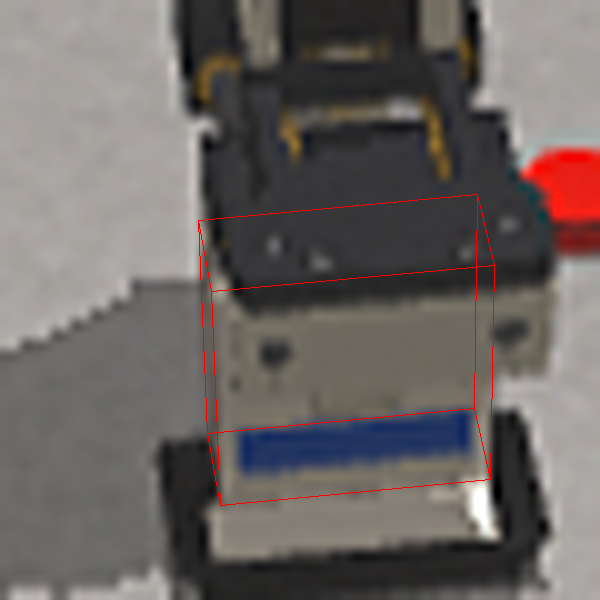

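Emit:
move_arm:
  series:
    - [[0,0.5,0.1,0,0,0,-0.5],[0,1,0.1,0,0,0,-0.5],[0,1.4,0.1,0,0,0,-0.5],[0,1.8,0.1,0,0,0,-0.5],[0,2.1,0.1,0,0,0,-0.5],[0,2.3,0.1,0,0,0,-0.5],[0,2.3,0.1,0,0,0,-0.5],[0,2.3,0.1,0,0,0,-0.5]]

```text
time: 22.43
position: [0.6009, 0.1459, 0.0358]
tcp_rot: [-0.337, -2.044, 2.044]
force: [-1.1, -0.7, 0.8]
opening: 0.0276
```

```bash
python3 go.py .6027,.1475,.0358,-108.7
```

```text
t 22.43 p [0.6009 0.1459 0.0358] th -108.8 tilt [ 0. -1.  0.] F [-1.1 -0.7  0.8] op 0.0276 q [-0.51  0.67  0.31  1.78 -0.28  0.74 -1.96]
move [-0.12  0.   -0.2 ] [-0.  -0.1  0. ] rows 0.1
```

Emit:
move_arm:
  series:
    - [[0,0.1,0,0,0,0,-0.5],[0,0.2,0,0,0,0,-0.5],[0,0.2,0,0,0,0,-0.5],[0,0.2,0,0,0,0,-0.5]]

```text
time: 22.77
position: [0.6009, 0.1459, 0.0358]
tcp_rot: [-0.337, -2.044, 2.043]
force: [-6.3, -1.0, 15.4]
opening: 0.0277
```

```bash
python3 go.py .6027,.1475,.0358,-108.7
```

```text
t 22.77 p [0.6009 0.1459 0.0358] th -108.8 tilt [ 0.001 -1.    -0.   ] F [-6.3 -1.  15.4] op 0.0277 q [-0.51  0.67  0.31  1.78 -0.28  0.74 -1.95]
move [-0.12 -0.   -0.2 ] [ 0.  -0.1  0. ] rows 0.1
```

Emit:
move_arm:
  series:
    - [[0,-0.1,0,0,0,0,-0.5],[0,-0.1,0,0,0,0,-0.3],[0,-0.1,0,0,0,0,0],[0,-0.1,0,0,0,0,0.2],[0,-0.1,0,0,0,0,0.3],[0,-0.1,0,0,0,0,0.3],[0,-3,0,0,0,0,0.3],[0,-7,0,0,0,0,0.3],[0,-11,0,0,0,0,0.3],[0,-14,0,0,0,0,0.3],[0,-14,20,0,-50,0,0.5],[0,-14,20,0,-50,0,1],[0,-14,20,0,-50,0,1],[0,-14,20,0,-50,0,1],[0,-14,20,0,-50,0,1],[0,-14,20,0,-50,0,1],[0,-14,20,0,-50,0,1],[0,-14,20,0,-50,0,1],[0,-14,20,0,-50,0,1]]

```text
time: 24.35
position: [0.5368, -0.0434, 0.1739]
tcp_rot: [-0.531, 1.916, -1.916]
force: [0.4, -0.1, 0.4]
opening: 0.0916
```

```bash
python3 look.py 15 203 153 285 130 80 5; python3 go.py .5968,-.3265,.16,59 .5968,-.3265,.16,-31;python3 -c "
from tri import *
e,P=tri('top15',(238,190),'side15',(325,172)); print(e.round(2),P.round(4).tolist(),P.mean(0).round(4))"
```

```text
t 24.45 p [ 0.5368 -0.0429  0.1738] th -58.9 tilt [ 0. -1. -0.] F [-0.8  0.9 -0.2] op 0.0917 q [-0.18  0.34  0.25  1.9  -0.11  0.91 -0.9 ]
move [ 9.51  1.38 27.38] [   0.  -117.9   -0. ] rows 16.5
move [ 9.51  1.38 27.38] [  0.  -27.9  -0. ] rows 7.0
5.13 [[0.5875, 0.1509, 0.0884], [0.6198, 0.1425, 0.0789]] [0.6037 0.1467 0.0837]
```

View pics/l15.png

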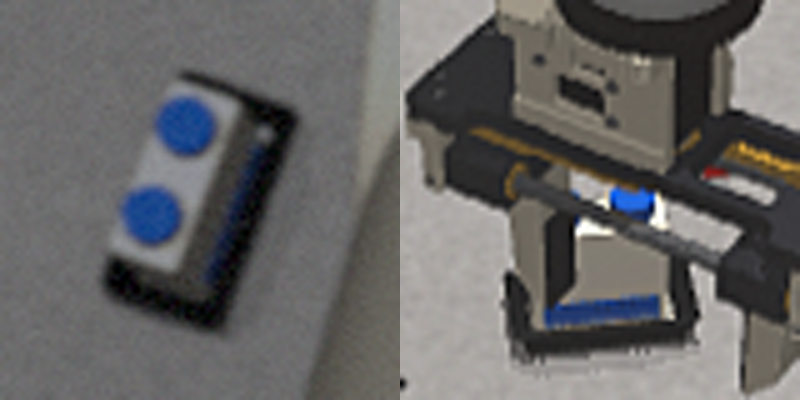

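Emit:
move_arm:
  series:
    - [[9.5,0,27.4,0,-118,0,1],[9.5,0,27.4,0,-118,0,1],[9.5,0,27.4,0,-118,0,1],[9.5,0,27.4,0,-118,0,1],[9.5,0,27.4,0,-118,0,1],[9.5,0,27.4,0,-118,0,1],[9.5,0,27.4,0,-118,0,1],[9.5,0,27.4,0,-118,0,1],[9.5,0,27.4,0,-118,0,1],[9.5,0,27.4,0,-118,0,1],[9.5,0,27.4,0,-118,0,1],[9.5,0,27.4,0,-118,0,1],[9.5,0,27.4,0,-118,0,1],[9.5,0,27.4,0,-118,0,1],[9.5,0,27.4,0,-118,0,1],[9.5,0,27.4,0,-118,0,1],[9.5,0,27.4,0,-118,0,1],[9.5,0,27.4,0,-118,0,1],[9.5,0,27.4,0,-118,0,1],[9.5,0,27.4,0,-118,0,1]]

```text
time: 26.12
position: [0.5977, -0.3265, 0.1736]
tcp_rot: [-1.529, 0.423, -0.423]
force: [-0.4, 0.0, -0.0]
opening: 0.0917
```

```bash
python3 look.py 16 203 153 285 130 80 5; python3 go.py .5968,-.3265,.033,59;python3 -c "
from tri import *
e,P=tri('top16',(238,190),'side16',(325,172)); print(e.round(2),P.round(4).tolist(),P.mean(0).round(4))"
```

```text
t 26.22 p [ 0.5977 -0.3267  0.1738] th 59.1 tilt [-0. -1. -0.] F [ 0.1 -0.6 -0.9] op 0.092 q [ 0.55  0.57 -0.12  1.52  0.08  1.05  1.44]
move [-0.08 14.08 -0.03] [ 0.   0.1 -0. ] rows 3.4
0.2 [[0.5857, 0.1535, 0.0815], [0.6195, 0.1418, 0.0816]] [0.6026 0.1476 0.0816]
```

View pics/l16.png

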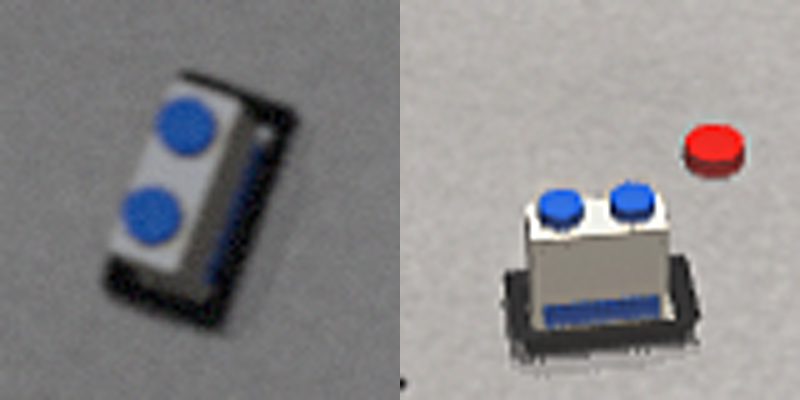

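Emit:
move_arm:
  series:
    - [[0,4,0,0,0,0,1],[0,8,0,0,0,0,1],[0,11,0,0,0,0,1],[0,14,0,0,0,0,1],[0,14,0,0,0,0,0.6],[0,14,0,0,0,0,0.4],[0,14,0,0,0,0,0.4],[0,14,0,0,0,0,0.4],[0,14,0,0,0,0,0.4]]

```text
time: 26.97
position: [0.5995, -0.3279, 0.0368]
tcp_rot: [-1.53, 0.418, -0.425]
force: [0.2, 0.5, -0.5]
opening: 0.0657
```

```bash
python3 go.py .5968,-.3265,.033,59
```

```text
t 26.97 p [ 0.5995 -0.3279  0.0368] th 59.2 tilt [ 0.005 -1.     0.   ] F [ 0.2  0.5 -0.5] op 0.0657 q [ 0.54  0.74 -0.11  1.59  0.1   0.82  1.42]
move [-0.3   0.38 -0.02] [-0.   0.2  0.3] rows 0.1
```

Emit:
move_arm:
  series:
    - [[-0.1,0.1,0,0,0,0,0.2],[-0.1,0.1,0,0,0,0,0.1],[-0.1,0.1,0,0,0,0,0],[-0.1,0.1,0,0,0,0,-0.1],[-0.1,0.1,0,0,0,0,-0.2],[-0.1,0.1,0,0,0,0,-0.25],[-0.1,0.1,0,0,0,0,-0.25],[-0.1,0.1,0,0,0,0,-0.25]]

```text
time: 27.63
position: [0.5967, -0.3268, 0.0332]
tcp_rot: [-1.53, 0.421, -0.421]
force: [-1.4, -1.0, 3.4]
opening: 0.0398
```

```bash
python3 go.py .5968,-.3265,.033,59 .4815,.3405,.19,83.9
```

```text
t 27.63 p [ 0.5967 -0.3268  0.0332] th 59.2 tilt [ 0. -1. -0.] F [-1.4 -1.   3.4] op 0.0398 q [ 0.54  0.74 -0.11  1.59  0.1   0.81  1.42]
move [-0.    0.02  0.03] [0.  0.2 0. ] rows 0.0
move [-44.03 -15.71  51.43] [  0.  -24.7   0. ] rows 16.7
```

Emit:
move_arm:
  series:
    - [[0,-1,0,0,0,0,-0.25],[0,-4,0,0,0,0,-0.25],[0,-8,0,0,0,0,-0.25],[0,-12,0,0,0,0,-0.25],[0,-15.7,0,0,0,0,-0.25],[-1.3,-15.7,1.5,0,-1,0,-0.25],[-3.5,-15.7,4,0,-2,0,-0.25],[-6,-15.7,7,0,-3,0,-0.25],[-8.6,-15.7,10,0,-5,0,-0.25],[-11.1,-15.7,13,0,-6,0,-0.25],[-13.7,-15.7,16,0,-8,0,-0.25],[-16.3,-15.7,19,0,-9,0,-0.25],[-18.8,-15.7,22,0,-11,0,-0.25],[-21.4,-15.7,25,0,-12,0,-0.25],[-24,-15.7,28,0,-14,0,-0.25],[-26.5,-15.7,31,0,-15,0,-0.25],[-28.5,-15.7,33.3,0,-16,0,-0.25],[-30,-15.7,35,0,-17,0,-0.25],[-30,-15.7,35,0,-17,0,-0.25],[-30,-15.7,35,0,-17,0,-0.25]]

```text
time: 29.3
position: [0.5172, 0.1299, 0.1902]
tcp_rot: [-1.562, 0.185, -0.185]
force: [0.1, -0.9, -1.7]
opening: 0.04
```

```bash
python3 go.py .4815,.34,.19,83.9
```

```text
t 29.3 p [0.5172 0.1299 0.1902] th 76.5 tilt [-0. -1.  0.] F [ 0.1 -0.9 -1.7] op 0.04 q [ 0.    0.32 -0.36  1.88  0.14  0.96  0.92]
move [-8.38  0.03 19.59] [-0.  -7.4 -0. ] rows 5.1
```

Emit:
move_arm:
  series:
    - [[-1.3,0,3,0,-1,0,-0.25],[-2.6,0,6,0,-2,0,-0.25],[-3.9,0,9,0,-4,0,-0.25],[-5.1,0,12,0,-5,0,-0.25],[-6.4,0,15,0,-6,0,-0.25],[-7.5,0,17.5,0,-7,0,-0.25],[-8.4,0,19.6,0,-7.4,0,-0.25],[-8.4,3,19.6,0,-7.4,0,-0.25],[-8.4,6,19.6,0,-7.4,0,-0.25],[-8.4,6,19.6,0,-7.4,0,-0.25],[-8.4,6,19.6,0,-7.4,0,-0.25],[-8.4,6,19.6,0,-7.4,0,-0.25]]

```text
time: 30.3
position: [0.4842, 0.3374, 0.131]
tcp_rot: [-1.569, 0.088, -0.089]
force: [0.3, 0.8, -0.5]
opening: 0.04
```

```bash
python3 go.py .4815,.34,.063,83.9;  python3 look.py 17 104 212 215 95 80 5
```

```text
t 30.3 p [0.4842 0.3374 0.131 ] th 83.5 tilt [ 0.001 -1.     0.   ] F [ 0.3  0.8 -0.5] op 0.04 q [-0.33  0.51 -0.42  1.79  0.26  0.9   0.59]
move [-0.3   6.8   0.23] [-0.  -0.4  0. ] rows 1.6
```

View pics/l17.png

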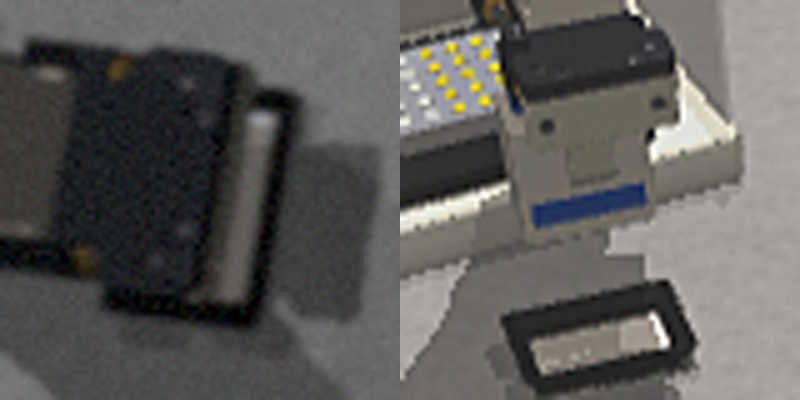

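Emit:
move_arm:
  series:
    - [[-0.1,2,0.1,0,-0.2,0,-0.25],[-0.1,4,0.1,0,-0.2,0,-0.25],[-0.1,6,0.1,0,-0.2,0,-0.25],[-0.1,6.8,0.1,0,-0.2,0,-0.25],[-0.1,6.8,0.1,0,-0.2,0,-0.25],[-0.1,6.8,0.1,0,-0.2,0,-0.25],[-0.1,6.8,0.1,0,-0.2,0,-0.25]]

```text
time: 30.98
position: [0.4832, 0.3401, 0.0636]
tcp_rot: [-1.567, 0.083, -0.086]
force: [0.1, 0.3, -0.7]
opening: 0.0398
```

```bash
python3 go.py .4815,.34,.0382,83.9;  python3 look.py 18 104 212 215 95 80 5; python3 -c "
from ov import *
ov('side18',.4818,.339,.030,173.9,.040,(225,105),60,10,'pics/o18.png')"
```

```text
t 30.98 p [0.4832 0.3401 0.0636] th 83.8 tilt [ 0.002 -1.     0.002] F [ 0.1  0.3 -0.7] op 0.0398 q [-0.36  0.6  -0.39  1.82  0.31  0.78  0.55]
move [-0.17  2.54 -0.03] [-0.1 -0.1  0.1] rows 0.6
```

View pics/o18.png

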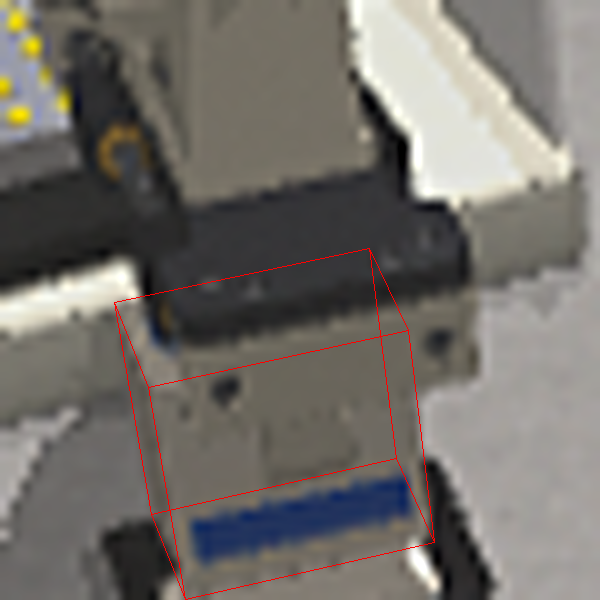

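Emit:
move_arm:
  series:
    - [[-0.1,0.5,0,0,0,0,-0.25],[-0.1,1,0,0,0,0,-0.25],[-0.1,1.4,0,0,0,0,-0.25],[-0.1,1.8,0,0,0,0,-0.25],[-0.1,2.1,0,0,0,0,-0.25],[-0.1,2.4,0,0,0,0,-0.25],[-0.1,2.6,0,0,0,0,-0.25],[-0.1,2.6,0,0,0,0,-0.25],[-0.1,2.6,0,0,0,0,-0.25]]

```text
time: 31.83
position: [0.4809, 0.3392, 0.038]
tcp_rot: [-1.571, 0.084, -0.085]
force: [-6.6, -4.3, 18.7]
opening: 0.0393
```

```bash
python3 go.py .4815,.34,.0382,83.9
```

```text
t 31.83 p [0.4809 0.3392 0.038 ] th 83.8 tilt [ 0.    -1.    -0.001] F [-6.6 -4.3 18.7] op 0.0393 q [-0.38  0.63 -0.37  1.83  0.33  0.74  0.53]
move [ 0.06 -0.02  0.09] [ 0.1 -0.1  0. ] rows 0.0
```

Contact at the expected seated height. Release and withdraw, clear of the cameras.

Emit:
move_arm:
  series:
    - [[0,-0.1,0,0,0,0,-0.25],[0,-0.1,0,0,0,0,0],[0,-0.1,0,0,0,0,0.2],[0,-0.1,0,0,0,0,0.4],[0,-0.1,0,0,0,0,0.5],[0,-0.1,0,0,0,0,0.5],[0,-3,0,0,0,0,0.5],[0,-7,0,0,0,0,0.5],[0,-11,0,0,0,0,0.5],[0,-15,0,0,0,0,0.5],[10,-16,-40,0,0,0,0.5],[10,-16,-40,0,0,0,0.5],[10,-16,-40,0,0,0,0.5],[10,-16,-40,0,0,0,0.5],[10,-16,-40,0,0,0,0.5],[10,-16,-40,0,0,0,0.5],[10,-16,-40,0,0,0,0.5],[10,-16,-40,0,0,0,0.5],[10,-16,-40,0,0,0,0.5],[10,-16,-40,0,0,0,0.5]]

```text
time: 33.5
position: [0.5375, -0.0721, 0.1961]
tcp_rot: [-1.57, 0.085, -0.086]
force: [0.9, 0.8, -0.3]
opening: 0.0685
```

```bash
python3 go.py;  python3 look.py 19 104 212 215 95 80 5; python3 -c "
from tri import *
import cv2
cv2.imwrite('pics/f_side.png',load('side19')[0][:,:,::-1]); cv2.imwrite('pics/f_top.png',load('top19')[0][:,:,::-1])
for t,s in (((137,249),(252,143)),((238,190),(325,172)),((243,275),(265,194))):
  try:
    e,P=tri('top19',t,'side19',s); print(e.round(2),P.round(4).tolist(),P.mean(0).round(4))
  except Exception as x: print(x)"
```

```text
t 33.5 p [ 0.5375 -0.0721  0.1961] th 83.8 tilt [ 0.    -1.    -0.001] F [ 0.9  0.8 -0.3] op 0.0685 q [ 0.33  0.33 -0.3   1.86  0.12  0.97  1.44]
0.08 [[0.4976, 0.3394, 0.0819], [0.462, 0.3437, 0.0812]] [0.4798 0.3416 0.0816]
2.02 [[0.5858, 0.1534, 0.0816], [0.6169, 0.1428, 0.0811]] [0.6013 0.1481 0.0813]
0.07 [[0.4222, 0.1248, 0.0817], [0.4552, 0.1394, 0.0817]] [0.4387 0.1321 0.0817]
```

View pics/l19.png

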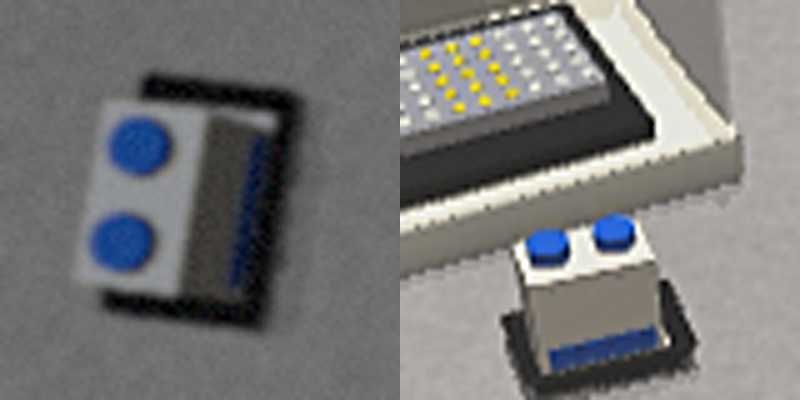

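View pics/f_side.png

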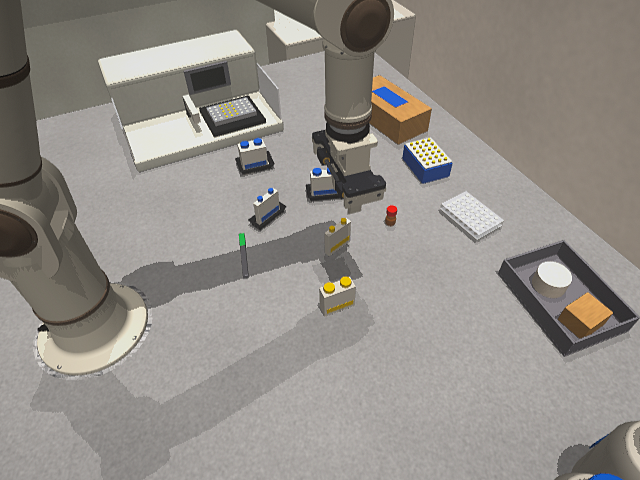

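```bash
python3 -c "
from cell import *
print(abs(state()['qd']).max()); print(job_done())"
```

```text
0.08787979517595326
the job is handed in; nothing more can be done
None
```

The thin, medium and thick blue-capped cartridges are each standing in their own dock, set in that order. I handed the job in at about 33.5 s of the 96 s allowed.

- **One deviation:** the thin cartridge did not go in cleanly the first time. Its base end nearer the robot caught on the dock's lead-in and it stood tilted by about 8°. I gripped it again, levelled it and lowered it to the floor. It was therefore not fully upright for a short while.
- **Seating:** in the last pictures all three cartridges are upright. Their caps measure 81.2 to 81.9 mm high, where fully down should read about 82 mm (the same measurement gave 77 mm on the bench). The medium one was partly hidden by the gripper in the last side view. A clear view just before gave 81.5 mm.
- **Side to side:** the two cameras put the docks about 3 mm apart along world y, the robot's left-right direction. All three cartridges still went in, and each stopped at the expected floor height.
- **Spares and forces:** both yellow-capped spares are still standing where they were. That check is by eye; I did not measure them again. The highest tool force I read was about 26 N. At hand-in the gripper was open and touching nothing, though the arm was still settling slightly (0.09 rad/s).

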